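Fit the arm of the bottle-draining stand

ROBOT

A 7-joint arm with a two-finger parallel gripper is mounted at the origin on a cart in front of the work surface, level with it; the furniture and walls round the work are solid. World frame = base frame: x ahead of the robot, y to its left, z up, the work surface at z = 0. Lengths are in m, angles in rad, forces in N, time in s.
With the tool pointing down it reaches from about 0.35 to 0.9 m from the base axis. Payload 8.1 kg.
Tool frame: the origin (TCP) lies at the very end of the fingers, on their centre line; the grasp point (between the pads) lies 19 mm behind it; z points along the fingers, y is the direction in which the jaws open and shut (so a half turn about z gives the same grasp; the last joint's range is limited). The gripper opens to 92 mm and grips with 3 to 60 N. Pads are 19 mm wide; open, the fingers measure 130 mm over their backs; the gripper's body (75 mm by 190 mm) begins 47 mm behind the grasp point.
Start: joints at [1.039, 0.434, 0.025, 1.573, -0.012, 1.134, -0.075], TCP at [0.26, -0.568, 0.227] pointing down, gripper open.
Joint ranges: [-2.62, 2.62], [-0.44, 2.09], [-1.27, 1.32], [0.08, 2.57], [-1.32, 4.46], [0.12, 2], [-2.74, 2.74]. Speed limits (rad/s): [2.22, 2.22, 3.01, 3.01, 3.14, 3.14, 3.14].

INTERFACE

Orientations are given as a unit quaternion [w, x, y, z].
In Python, from cell import r, vision, job gives the robot as it stands.
- The arm moves only by the shell command python3 -m pendant 'ROWS' [FORCE]. ROWS is JSON, a list of rows, each an object of numbers: "ax", "ay", "az": the turn, a rotation vector about the tool's x, y, z in rad; "dx", "dy", "dz": the shift along the tool's x, y, z in cm; "grip": the opening, from 0 (shut) to 1 (fully open). In form: [{"ax": .., "ay": .., "az": .., "dx": .., "dy": .., "dz": .., "grip": ..}, ...]. A call has 1 to 5 rows; each row shifts and turns the commanded pose from where the row before left it, along the tool's axes as they then stand; what a row does not reach is not made up. A row lasts 1/8 s, in which the tool goes at most 62.5 mm and 10.7 degrees, less where a joint would pass 70% of its speed; a pose out of reach is approached as far as the arm can. A call is refused whole if a number of a shift passes 6.25 or a number of a turn 0.188, either way. A call with a gripper value outside its range is refused whole. The fingers move at their own pace and stop on an object; FORCE is the grip in N (left out, the last holds). Time passes only in rows, so rows that do not move let the fingers close. It gives the time, the measured TCP pose, the force and the opening at its end, in the units of the state.
- r.state(): the state, without advancing time (a new reading comes with each control period).
- vision.camera(name): name is "side" or "top" or "wrist"; returns a dict with "img" (420x560x3 uint8, red, green, blue), "fovy" (degrees; the focal length in pixels is half the picture's height over the tangent of half this angle, whatever the lens; pixels are square), "cx", "cy" (the principal point, pixels), "rvec" (rotation vector, rad) and "tvec" (3), from world to camera coordinates, as OpenCV has them; the wrist camera has in their place "tool_from_camera" (4x4, takes a point from camera to tool coordinates, whose origin is the TCP and whose axes are the flange's). Camera axes: x right, y down, z forward; pixel columns grow to the right and rows downward; lengths in m; the calibration is good to about 2 mm. A picture is of the moment at which its call begins: read the wrist's pose just before it. There is no depth.
- job.sign_off(): hands the job in, once; it reports no verdict.
The state is a dict: "time": time; "qpos": joint angles; "qvel": joint speeds; "tau": joint torques, N m; "ee_pos": TCP position; "ee_rot": TCP orientation; "contact_force": force on the tool from outside, world axes, zero at the start; "wrist_torque": the same for the moment, N m; "opening": opening from 0.0 (shut) to 1.0 (fully open).
Only numpy, scipy, OpenCV 4.12 (cv2) and the standard library are available. Lean on these libraries where they do the work, as an engineer would, in place of code of your own. Each camera call takes 0.05 s, during which the arm holds its last target.

TASK

Take the loose steel draining arm from its rest and slide its necked end down the sloping bore of the stand, past the spring plunger at the side, until the plunger has sprung into the neck and the arm's end is fully home on the stop hidden inside; feel for the stop gently, it must not be pressed with more than 30 N. Let go, leaving the arm held there by the plunger, and do not disturb the flasks and the jar standing about.

Things in the scene. Friction and masses are not known exactly. Their poses are not given: they have to be found in the camera images.
- rod_grip (a point): Place to hold the loose draining arm: on its axis, 140 mm from its foot, 70 mm from its rounded nose. The arm is a straight round bar of plain steel, 210 mm long, 16 mm across, 0.11 to 0.22 kg. x runs along it from foot to nose. At the start it lies level in the rest, axis 38 mm above the table, with 38 mm free either way along it from this point.
- rod_foot (a point): Tip of the arm's foot, on its axis (this end goes into the stand), 140 mm from rod_grip against x; same axes. From the tip: ball-rounded end, 16 mm across from 8 to 14 mm, a neck 10 mm across from 20 to 52 mm with rounded shoulders, then plain 16 mm from 58 mm on.
- rest: Grey plastic rest, 140 x 60 mm, base plate 8 mm thick, fixed to the table; two notched supports 88 mm apart, 10 mm thick and 43 mm high, hold the arm, with rod_grip midway between them. Origin: centre of its underside; x along the arm, foot to nose.
- holder: Draining stand, fixed: grey base plate 120 x 90 x 12 mm, on its column an aluminium block 38 x 38 x 105 mm that rises at 35 degrees above level towards this body's x. Origin: centre of the base's underside; x: level direction the mouth looks; z up. The plunger's barrel and black knob stand out on the +y side, to 54 mm (62 mm pressed back) from the bore axis.
- bore_mouth (a point): Centre of the bore's mouth in the block's upper end face, 43 mm ahead of and 115 mm above the holder's origin. x points out along the bore, up at 35 degrees; y is level. Round bore 18.5 mm wide, 3 mm chamfer at the mouth. A rigid stop inside, out of sight, was set beforehand: its face lies anywhere from 66 to 90 mm down from the mouth and can only be felt.
- plunger (a joint): How far the spring plunger is pressed back, m: 0 empty, 0.0035 to 0.006 while the foot rides under it, 0.0005 to 0.0025 in the neck. Its round nose is 42 mm down the bore: the foot meets it about 39 mm down and it has dropped into the neck at about 64 mm. Riding past takes a push of 5 to 13 N, sliding on up to 6 N. Spring 2 N/mm, 4 N at rest.
- flask: Bystander: black flask with ball stopper, 66 x 85 x 97 mm, origin centre of its underside.
- small_flask: Bystander: small polished aluminium flask, 41 mm wide, 106 mm high, origin centre of its underside.
- jar: Bystander: small amber jar with cream lid, 54 mm wide, 32 mm high, origin centre of its underside.
There are look-alikes about, which are no part of the job. There is more than one size of the part that bears rod_grip; the job needs the middle-sized.

How it is judged:
On the way, in this order (a step that is already met when the one before it is completed fails the run):
1. the draining arm is lifted from its rest, its foot at least 60 mm above the table (height (world z) of each of rod_foot, rod_grip above 0.06 m), for 0.1 s.
2. the foot rides under the plunger in the bore, the plunger pressed back at least 3 mm (value of joint plunger above 0.003 m and x of rod_foot in the frame of bore_mouth below -0.036 m and angle between the x axis of rod_foot and the x axis of bore_mouth, either way round below 0.12 rad), for 0.02 s.
At the end, for the whole second after the job is handed in: The draining arm lies in the bore with its foot within about 2 mm of the stop and its axis within 0.1 rad of the bore's, the plunger sits in its neck (pressed back 0.3 to 3.6 mm), and the arm is let go and at rest (distance between rod_foot and stop_pad below 0.0065 m and angle between the x axis of rod_foot and the x axis of bore_mouth, either way round below 0.1 rad and value of joint plunger between 0.0003 and 0.0036 m and linear speed of drain_arm below 0.01 m/s); the robot touches nothing.
It fails at once if the stop is pressed with more than 30 N (contact force between drain_arm and stop_pad above 30 N).
It fails at once if a bystander is moved by more than 20 mm (distance of any of flask, small_flask, jar from where it was at the start of the episode above 0.02 m).
It also fails if it takes over 48 s, if anything falls off the work surface, if the arm or the gripper's body presses on something with over 40 N, if the wrist force passes 120 N, or if a joint passes its speed limit or range.

## Working session

There is one attempt and no reset: what is moved stays moved. The work goes in short steps, Python scripts to look and compute and a shell command to move; the robot and the scene stay as the last step left them, time stands still between calls to the robot, and variables do not carry over. Pictures are saved under pics/ and viewed, and the job is handed in when it is done.

```bash
mkdir -p pics; ls; python3 - <<'E'
from cell import r, vision, job
import cv2, numpy as np
print(r.state())
for n in ["side","top","wrist"]:
    c=vision.camera(n)
    cv2.imwrite(f"pics/{n}0.png",c["img"][:,:,::-1])
    print(n,{k:v for k,v in c.items() if k!="img"})
E
```

```text
pics
{'time': 0.0, 'qpos': array([ 1.03942539,  0.43520408,  0.0249913 ,  1.57407695, -0.01160536,
        1.13395345, -0.07511499]), 'qvel': array([-0.00078029, -0.00081608,  0.00068755,  0.00093955, -0.00086306,
        0.00079028,  0.00106232]), 'tau': array([ 4.50104599e-04, -6.67853880e+01,  9.85116474e-01, -3.14470375e+01,
       -6.04697247e-02,  4.26359545e-02,  1.50686756e-04]), 'ee_pos': array([ 0.25958632, -0.5680099 ,  0.22596469]), 'ee_rot': array([-7.13209408e-04,  9.77118052e-01,  2.12696386e-01, -2.26590498e-04]), 'contact_force': array([ 1.14852004, -0.23162788, -0.44383535]), 'wrist_torque': array([-0.02502328, -0.02454818,  0.00672179]), 'opening': 0.9991659415205011}
side {'fovy': 42.90931383645275, 'cx': 276.0223625836652, 'cy': 213.09956632559448, 'rvec': array([ 1.34747987, -1.72259148,  1.103209  ]), 'tvec': array([0.036225  , 0.31769339, 1.11109493])}
top {'fovy': 48.72940895712719, 'cx': 280.26950457074025, 'cy': 207.83465768346557, 'rvec': array([ 2.17663517, -2.17775962,  0.07576067]), 'tvec': array([-0.09714443,  0.56743506,  1.42921233])}
wrist {'fovy': 61.74941748548175, 'cx': 278.19483606224645, 'cy': 209.5370091624214, 'tool_from_camera': array([[-3.69614760e-04, -9.58360394e-01, -2.85561233e-01,
         7.61978515e-02],
       [ 9.99999592e-01, -5.89614237e-04,  6.84435772e-04,
         1.45716781e-03],
       [-8.24307105e-04, -2.85560864e-01,  9.58360221e-01,
        -1.56589974e-01],
       [ 0.00000000e+00,  0.00000000e+00,  0.00000000e+00,
         1.00000000e+00]])}
```

View pics/side0.png

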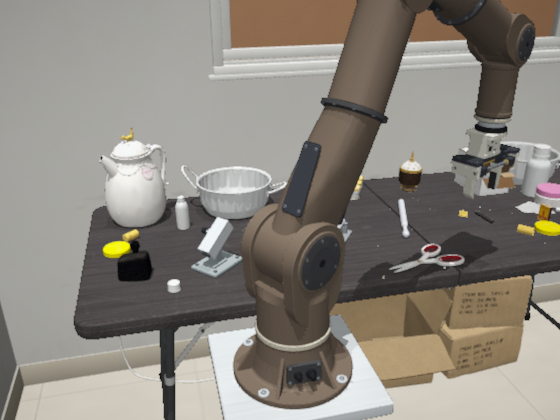

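View pics/top0.png

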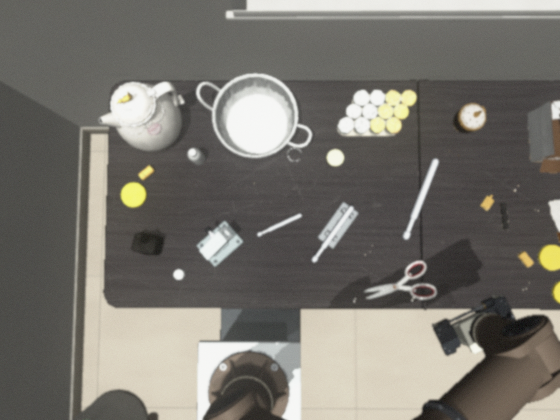

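View pics/wrist0.png

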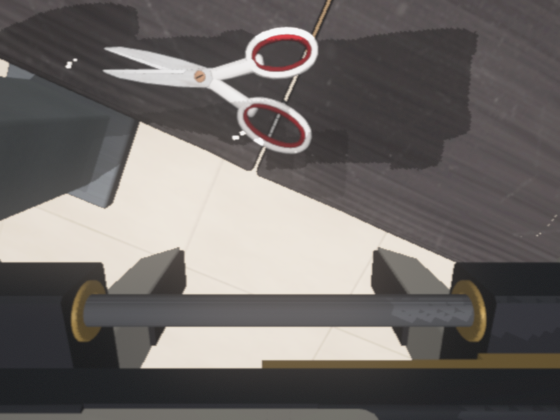

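```bash
cat > h.py <<'E'
import numpy as np, cv2
from scipy.spatial.transform import Rotation as R
from cell import r, vision, job
def K(c):
    h=c["img"].shape[0]; f=h/2/np.tan(np.radians(c["fovy"]/2)); return np.array([[f,0,c["cx"]],[0,f,c["cy"]],[0,0,1]])
def Rq(q): return R.from_quat([q[1],q[2],q[3],q[0]])
def ext(c,st=None):
    if "rvec" in c: return R.from_rotvec(c["rvec"]).as_matrix(), np.array(c["tvec"])
    T=np.eye(4); T[:3,:3]=Rq(st["ee_rot"]).as_matrix(); T[:3,3]=st["ee_pos"]
    W=np.linalg.inv(T@c["tool_from_camera"]); return W[:3,:3],W[:3,3]
def proj(c,P,st=None):
    Rm,t=ext(c,st); p=(np.atleast_2d(P)@Rm.T+t)@K(c).T; return p[:,:2]/p[:,2:]
def atz(c,uv,z,st=None):
    Rm,t=ext(c,st); d=Rm.T@np.linalg.inv(K(c))@np.array([uv[0],uv[1],1]); o=-Rm.T@t
    return o+d*(z-o[2])/d[2]
def ray(c,uv,st=None):
    Rm,t=ext(c,st); d=Rm.T@np.linalg.inv(K(c))@np.array([uv[0],uv[1],1]); return -Rm.T@t,d/np.linalg.norm(d)
def tri(rays):
    A=0;b=0
    for o,d in rays:
        M=np.eye(3)-np.outer(d,d);A=A+M;b=b+M@o
    x=np.linalg.solve(A,b); return x,[np.linalg.norm((np.eye(3)-np.outer(d,d))@(x-o)) for o,d in rays]
def crop(img,x0,y0,x1,y1,s,name):
    cv2.imwrite(name,cv2.resize(img[y0:y1,x0:x1,::-1],None,fx=s,fy=s,interpolation=cv2.INTER_CUBIC))
E
python3 - <<'E'
from h import *
c=vision.camera("top"); i=c["img"]
crop(i,180,180,380,310,4,"pics/t1.png")
s=vision.camera("side"); crop(s["img"],90,170,290,310,4,"pics/s1.png")
for n,uv,z in [("rodA foot?",(315,260),.038),("rodA other",(350,208),.038),("thin1",(259,234),.0),("thin2",(300,215),0),("big1",(406,236),0),("big2",(435,161),0),("blk",(147,243),0),("alu",(196,160),0),("jar",(335,157),.032),("white",(179,274),.0),("corner",(107,303),0)]:
    print(n,atz(c,uv,z).round(4))
E
```

```text
rodA foot? [ 0.4056 -0.204   0.038 ]
rodA other [ 0.5654 -0.3131  0.038 ]
thin1 [ 0.4861 -0.0299  0.    ]
thin2 [ 0.5463 -0.1598  0.    ]
big1 [ 0.4797 -0.4938  0.    ]
big2 [ 0.7186 -0.5912  0.    ]
blk [0.4578 0.3247 0.    ]
alu [0.7232 0.173  0.    ]
jar [ 0.7261 -0.2689  0.032 ]
white [0.3605 0.2215 0.    ]
corner [0.2702 0.4462 0.    ]
```

View pics/t1.png

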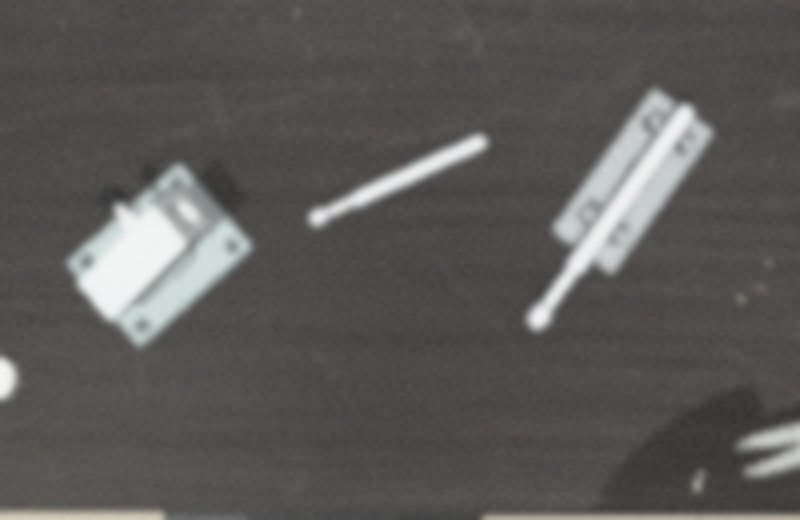

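View pics/s1.png

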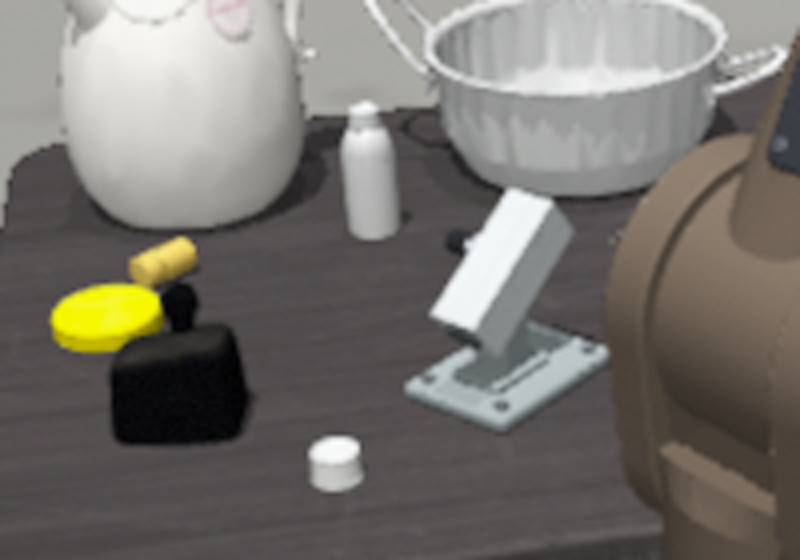

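```bash
cat >> h.py <<'E'
def plan(pos,Rt,n=None,st=None):
    "rows: turn first interleaved with shifts; prints equal rows"
    st=st or r.state(); R0=Rq(st["ee_rot"]); p0=st["ee_pos"]
    rv=(R0.inv()*Rt).as_rotvec(); d=R0.inv().apply(pos-p0)*100
    n0=int(np.ceil(max(np.linalg.norm(rv)/.18,np.linalg.norm(d)/5.5,1))); n=n or n0
    print("tot turn",rv.round(4),"tot shift cm",d.round(3),"n",n)
    Ri=R0;p=p0.copy()
    for k in range(n):
        dd=Ri.inv().apply((pos-p0)/n)*100; print("  shift",dd.round(2),"turn",(rv/n).round(4)); Ri=Ri*R.from_rotvec(rv/n)
def down(yaw): # tool x yaw, z down
    x=np.array([np.cos(yaw),np.sin(yaw),0]); z=np.array([0,0,-1]); return R.from_matrix(np.c_[x,np.cross(z,x),z])
E
python3 - <<'E'
from h import *
c=vision.camera("top")
P=[atz(c,(180+u/4,180+v/4),.012) for u,v in [(65,265),(140,348),(252,245),(180,165)]]
P=np.array(P);print(P.round(4),P.mean(0)); print([np.linalg.norm(P[i]-P[i-1]).round(3) for i in range(4)])
e=P[3]-P[0]+P[2]-P[1]; print("yaw",np.degrees(np.arctan2(e[1],e[0])))
plan(np.array([.58,-.08,.26]),down(np.radians(140)))
E
```

```text
[[0.4476 0.1661 0.012 ]
 [0.383  0.1065 0.012 ]
 [0.4632 0.0195 0.012 ]
 [0.526  0.0766 0.012 ]] [0.4549259  0.09217596 0.012     ]
[np.float64(0.119), np.float64(0.088), np.float64(0.118), np.float64(0.085)]
yaw -48.06672802757785
tot turn [-4.0000e-04 -5.0000e-04 -2.0147e+00] tot shift cm [ 49.424 -31.1    -3.342] n 12
  shift [ 4.12 -2.59 -0.28] turn [-0.     -0.     -0.1679]
  shift [ 4.49 -1.87 -0.28] turn [-0.     -0.     -0.1679]
  shift [ 4.74 -1.09 -0.28] turn [-0.     -0.     -0.1679]
  shift [ 4.86 -0.28 -0.28] turn [-0.     -0.     -0.1679]
  shift [ 4.84  0.53 -0.28] turn [-0.     -0.     -0.1679]
  shift [ 4.68  1.33 -0.28] turn [-0.     -0.     -0.1679]
  shift [ 4.39  2.1  -0.28] turn [-0.     -0.     -0.1679]
  shift [ 3.98  2.8  -0.28] turn [-0.     -0.     -0.1679]
  shift [ 3.45  3.43 -0.28] turn [-0.     -0.     -0.1679]
  shift [ 2.83  3.96 -0.28] turn [-0.     -0.     -0.1679]
  shift [ 2.13  4.37 -0.28] turn [-0.     -0.     -0.1679]
  shift [ 1.37  4.67 -0.28] turn [-0.     -0.     -0.1679]
```

```bash
python3 - <<'E'
from h import *
plan(np.array([.56,-.01,.27]),down(np.radians(140)),n=14)
E
```

```text
tot turn [-4.0000e-04 -5.0000e-04 -2.0147e+00] tot shift cm [ 50.515 -38.299  -4.338] n 14
  shift [ 3.61 -2.74 -0.31] turn [-0.     -0.     -0.1439]
  shift [ 3.96 -2.19 -0.31] turn [-0.     -0.     -0.1439]
  shift [ 4.24 -1.6  -0.31] turn [-0.     -0.     -0.1439]
  shift [ 4.42 -0.97 -0.31] turn [-0.     -0.     -0.1439]
  shift [ 4.52 -0.33 -0.31] turn [-0.     -0.     -0.1439]
  shift [ 4.52  0.32 -0.31] turn [-0.     -0.     -0.1439]
  shift [ 4.42  0.96 -0.31] turn [-0.     -0.     -0.1439]
  shift [ 4.24  1.59 -0.31] turn [-0.     -0.     -0.1439]
  shift [ 3.97  2.18 -0.31] turn [-0.     -0.     -0.1439]
  shift [ 3.61  2.73 -0.31] turn [-0.     -0.     -0.1439]
  shift [ 3.19  3.22 -0.31] turn [-0.     -0.     -0.1439]
  shift [ 2.69  3.64 -0.31] turn [-0.     -0.     -0.1439]
  shift [ 2.14  3.99 -0.31] turn [-0.     -0.     -0.1439]
  shift [ 1.55  4.26 -0.31] turn [-0.     -0.     -0.1439]
```

```bash
python3 -m pendant '[{"dx":3.6,"dy":-2.7,"dz":-0.3,"az":-0.144},{"dx":4.0,"dy":-2.2,"dz":-0.3,"az":-0.144},{"dx":4.2,"dy":-1.6,"dz":-0.3,"az":-0.144},{"dx":4.4,"dy":-1.0,"dz":-0.3,"az":-0.144},{"dx":4.5,"dy":-0.3,"dz":-0.3,"az":-0.144}]'
python3 -m pendant '[{"dx":4.5,"dy":0.3,"dz":-0.3,"az":-0.144},{"dx":4.4,"dy":1.0,"dz":-0.3,"az":-0.144},{"dx":4.2,"dy":1.6,"dz":-0.3,"az":-0.144},{"dx":4.0,"dy":2.2,"dz":-0.3,"az":-0.144},{"dx":3.6,"dy":2.7,"dz":-0.3,"az":-0.144}]'
python3 -m pendant '[{"dx":3.2,"dy":3.2,"dz":-0.3,"az":-0.144},{"dx":2.7,"dy":3.6,"dz":-0.3,"az":-0.144},{"dx":2.1,"dy":4.0,"dz":-0.3,"az":-0.144},{"dx":1.6,"dy":4.3,"dz":-0.3,"az":-0.144},{"dx":0}]'
python3 - <<'E'
from h import *
st=r.state(); c=vision.camera("wrist"); print(st["qpos"],st["ee_pos"],st["qvel"].round(3)); cv2.imwrite("pics/w1.png",c["img"][:,:,::-1])
np.save("w1.npy",c["img"]); import pickle; pickle.dump((c,st),open("w1.pkl","wb"))
E
```

```text
[ 1.03940789  0.43480754  0.02497548  1.57346684 -0.01160932  1.13396633
 -0.07507945] [ 0.25977861 -0.56830465  0.226447  ] [ 0.    -0.002 -0.001 -0.002  0.001 -0.001 -0.002]validation failed for argument at $[0]...
validation failed for argument at $[0]...
validation failed for argument at $[0]...
```

View pics/w1.png

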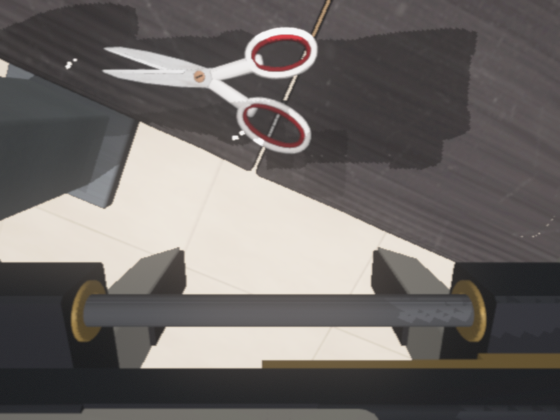

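```bash
python3 -m pendant '[{"ax":0,"ay":0,"az":-0.144,"dx":3.6,"dy":-2.7,"dz":-0.3,"grip":1},{"ax":0,"ay":0,"az":-0.144,"dx":4.0,"dy":-2.2,"dz":-0.3,"grip":1},{"ax":0,"ay":0,"az":-0.144,"dx":4.2,"dy":-1.6,"dz":-0.3,"grip":1},{"ax":0,"ay":0,"az":-0.144,"dx":4.4,"dy":-1.0,"dz":-0.3,"grip":1},{"ax":0,"ay":0,"az":-0.144,"dx":4.5,"dy":-0.3,"dz":-0.3,"grip":1}]'
```

```text
time: 0.98
ee_pos: [0.3675, -0.3683, 0.242]
ee_rot: [0.0, 0.838, 0.545, -0.0]
contact_force: [0.9, -0.3, 0.1]
opening: 1.001
```

```bash
python3 -m pendant '[{"ax":0,"ay":0,"az":-0.144,"dx":4.5,"dy":0.3,"dz":-0.3,"grip":1},{"ax":0,"ay":0,"az":-0.144,"dx":4.4,"dy":1.0,"dz":-0.3,"grip":1},{"ax":0,"ay":0,"az":-0.144,"dx":4.2,"dy":1.6,"dz":-0.3,"grip":1},{"ax":0,"ay":0,"az":-0.144,"dx":4.0,"dy":2.2,"dz":-0.3,"grip":1},{"ax":0,"ay":0,"az":-0.144,"dx":3.6,"dy":2.7,"dz":-0.3,"grip":1}]'
python3 -m pendant '[{"ax":0,"ay":0,"az":-0.144,"dx":3.2,"dy":3.2,"dz":-0.3,"grip":1},{"ax":0,"ay":0,"az":-0.144,"dx":2.7,"dy":3.6,"dz":-0.3,"grip":1},{"ax":0,"ay":0,"az":-0.144,"dx":2.1,"dy":4.0,"dz":-0.3,"grip":1},{"ax":0,"ay":0,"az":-0.144,"dx":1.6,"dy":4.3,"dz":-0.3,"grip":1},{"ax":0,"ay":0,"az":0,"dx":0,"dy":0,"dz":0,"grip":1}]'
python3 - <<'E'
from h import *
import pickle
st=r.state(); c=vision.camera("wrist"); print(st["qpos"],st["ee_pos"],st["qvel"].round(3)); cv2.imwrite("pics/w2.png",c["img"][:,:,::-1])
pickle.dump((c,st),open("w2.pkl","wb"))
t=vision.camera("top"); pickle.dump(t,open("t2.pkl","wb"))
E
```

```text
time: 1.6
ee_pos: [0.4746, -0.1695, 0.257]
ee_rot: [0.0, 0.592, 0.806, -0.0]
contact_force: [1.2, -0.1, 0.3]
opening: 0.998
time: 2.22
ee_pos: [0.5603, -0.0066, 0.269]
ee_rot: [0.0, 0.338, 0.941, 0.001]
contact_force: [-1.2, -0.1, 0.9]
opening: 0.999
[ 0.37332324  0.36661844 -0.61831735  1.63385342  0.22141284  1.2112325
  0.5894078 ] [ 0.56027136 -0.0065736   0.26895095] [ 0.043 -0.018  0.062  0.033  0.005  0.005 -0.022]
```

View pics/w2.png

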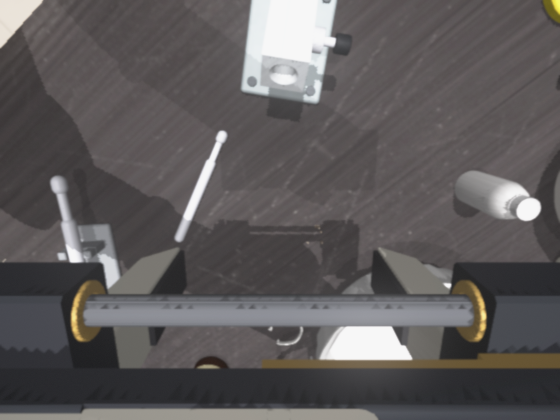

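```bash
python3 -m pendant '[{"ax":0,"ay":0,"az":0,"dx":4,"dy":0,"dz":0,"grip":1},{"ax":0,"ay":0,"az":0,"dx":4,"dy":0,"dz":0,"grip":1},{"ax":0,"ay":0,"az":0,"dx":0,"dy":0,"dz":0,"grip":1},{"ax":0,"ay":0,"az":0,"dx":0,"dy":0,"dz":0,"grip":1}]'
python3 - <<'E'
from h import *
import pickle
st=r.state(); c=vision.camera("wrist"); print(st["qpos"],st["ee_pos"],st["qvel"].round(3)); cv2.imwrite("pics/w3.png",c["img"][:,:,::-1])
pickle.dump((c,st),open("w3.pkl","wb"))
crop(c["img"],200,0,400,150,4,"pics/w3c.png")
c,s=pickle.load(open("w2.pkl","rb")); crop(c["img"],200,0,400,150,4,"pics/w2c.png")
E
```

```text
time: 2.82
ee_pos: [0.4983, 0.0388, 0.2689]
ee_rot: [0.0, 0.343, 0.939, -0.0]
contact_force: [-0.2, -0.6, -0.1]
opening: 1.003
[ 0.34625601  0.26574712 -0.6556686   1.76802672  0.17646765  1.16649608
  0.50890854] [0.49826095 0.03875043 0.26888778] [ 0.001  0.017  0.009 -0.014 -0.    -0.     0.002]
```

View pics/w3.png

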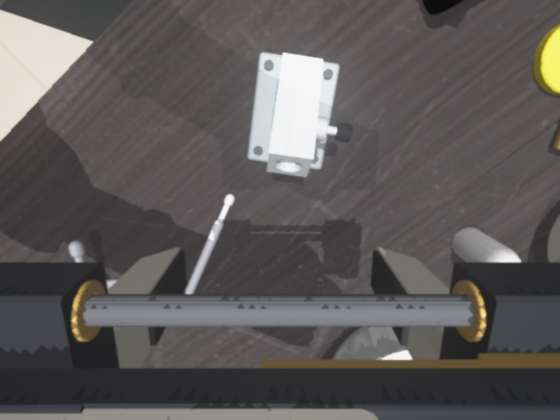

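View pics/w2c.png

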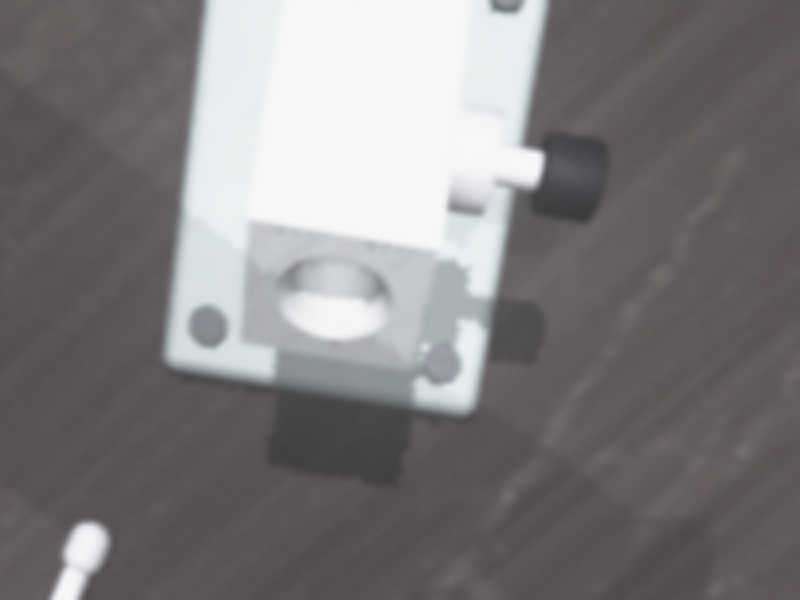

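View pics/w3c.png

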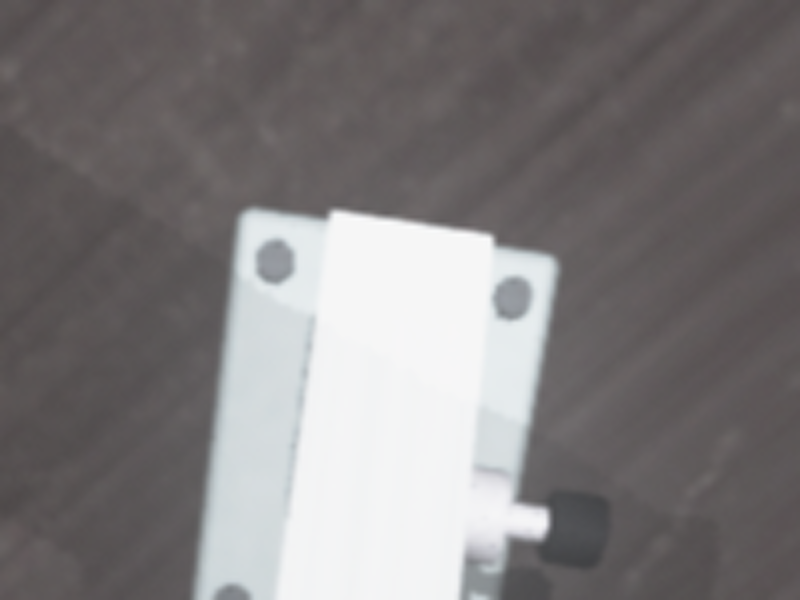

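```bash
python3 - <<'E'
from h import *
import pickle
c,s=pickle.load(open("w3.pkl","rb")); crop(c["img"],220,80,380,200,5,"pics/w3d.png")
E
```

```text
(no output)
```

View pics/w3d.png

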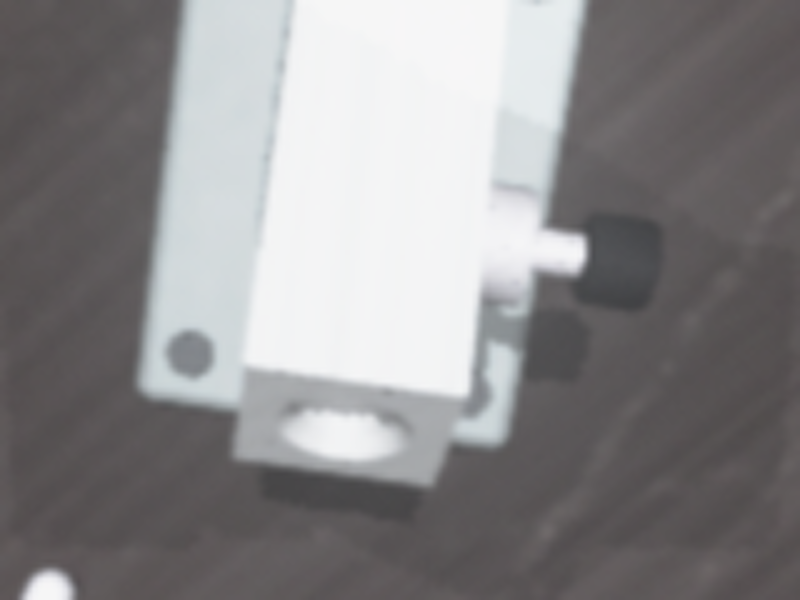

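```bash
cat > fit.py <<'E'
from h import *
import pickle
from scipy.optimize import least_squares
c2,s2=pickle.load(open("w2.pkl","rb")); c3,s3=pickle.load(open("w3.pkl","rb")); t=pickle.load(open("t2.pkl","rb"))
a=np.radians(35); M=np.array([43,0,115]); X=np.array([np.cos(a),0,np.sin(a)]); U=np.array([-np.sin(a),0,np.cos(a)]); Y=np.array([0,1,0])
F=lambda y,u,x=0:(M+19*y*Y+19*u*U+x*X)/1000
B=lambda x,y:np.array([60*x,45*y,12])/1000
q=lambda u,v,s,x0,y0:((u+.5)/s-.5+x0,(v+.5)/s-.5+y0)
# in image, +y is right
obs=[]
for P,uv in [(F(-1,1),(250,220)),(F(1,1),(443,248)),(F(-1,-1),(243,343)),(F(1,-1),(414,366)),(B(1,-1),(162,370)),(B(1,1),(476,418))]: obs.append((c2,s2,P,q(*uv,4,200,0)))
for P,uv in [(F(-1,1),(243,366)),(F(1,1),(465,398)),(F(-1,-1),(233,460)),(F(1,-1),(435,487)),(B(1,-1),(136,400)),(B(1,1),(508,449))]: obs.append((c3,s3,P,q(*uv,5,220,80)))
for P,uv in [(B(-1,-1),(238,207)),(B(-1,1),(560,252)),(F(-1,1,-105),(330,210)),(F(1,1,-105),(493,236))]: obs.append((c3,s3,P,q(*uv,4,200,0)))
def W(p,P): return R.from_euler('z',p[2]).apply(P)+np.array([p[0],p[1],p[3] if len(p)>3 else 0])
def res(p): return np.concatenate([proj(c,W(p,P),s)[0]-uv for c,s,P,uv in obs])
if __name__=="__main__":
    for p0 in ([.455,.092,-.84],[.455,.092,-.84,0]):
        f=least_squares(res,p0,loss='soft_l1'); print(f.x.round(4),np.degrees(f.x[2]),"mouth",W(f.x,M/1000).round(4)); print(f.fun.reshape(-1,2).round(1).tolist())
    p=f.x
    P3=[(F(0,1,0))]
    for uv,P in [((65,265),B(-1,1)),((140,348),B(-1,-1)),((252,245),B(1,-1)),((180,165),B(1,1))]:
        print("top",proj(t,W(p,P))[0].round(1),(180+uv[0]/4,180+uv[1]/4))
E
python3 fit.py
```

```text
[ 0.4558  0.0919 -0.836 ] -47.89705747054935 mouth [0.4846 0.06   0.115 ]
[[-0.3, -0.9], [-0.2, -0.2], [-0.3, 0.0], [-0.3, 0.9], [-0.1, -0.3], [0.7, -0.1], [0.3, 0.1], [0.7, -0.1], [0.2, 0.1], [-0.2, 0.1], [-0.4, 0.6], [0.5, 1.1], [-0.5, -0.8], [0.8, 0.1], [-0.0, 0.3], [-0.5, -0.2]]
[ 0.4558  0.0919 -0.8358 -0.0019] -47.887403824785665 mouth [0.4846 0.06   0.1131]
[[-0.2, -0.6], [-0.4, 0.0], [-0.2, 0.1], [-0.4, 1.0], [0.1, -0.2], [0.6, -0.1], [0.4, -0.2], [0.6, -0.5], [0.4, -0.3], [-0.3, -0.3], [-0.2, 0.4], [0.4, 0.8], [-0.4, -0.6], [0.6, 0.2], [-0.0, 0.6], [-0.7, 0.0]]
top [196.2 245.8] (196.25, 246.25)
top [215.2 267.2] (215.0, 267.0)
top [243.8 241.4] (243.0, 241.25)
top [224.8 220.2] (225.0, 221.25)
```

```bash
python3 - <<'E'
from h import *
plan(np.array([.513,-.277,.18]),down(np.radians(146)))
E
```

```text
tot turn [-0.0004  0.0008 -0.1064] tot shift cm [-21.438 -23.217   8.901] n 6
  shift [-3.57 -3.87  1.48] turn [-0.0001  0.0001 -0.0177]
  shift [-3.5  -3.93  1.48] turn [-0.0001  0.0001 -0.0177]
  shift [-3.43 -3.99  1.48] turn [-0.0001  0.0001 -0.0177]
  shift [-3.36 -4.05  1.48] turn [-0.0001  0.0001 -0.0177]
  shift [-3.29 -4.11  1.48] turn [-0.0001  0.0001 -0.0177]
  shift [-3.22 -4.17  1.48] turn [-0.0001  0.0001 -0.0177]
```

```bash
python3 -m pendant '[{"ax":0,"ay":0,"az":-0.018,"dx":-3.6,"dy":-3.9,"dz":1,"grip":1},{"ax":0,"ay":0,"az":-0.018,"dx":-3.5,"dy":-3.9,"dz":1.5,"grip":1},{"ax":0,"ay":0,"az":-0.018,"dx":-3.4,"dy":-4.0,"dz":1.5,"grip":1},{"ax":0,"ay":0,"az":-0.018,"dx":-3.4,"dy":-4.0,"dz":1.5,"grip":1},{"ax":0,"ay":0,"az":-0.018,"dx":-3.3,"dy":-4.1,"dz":1.5,"grip":1}]'
python3 -m pendant '[{"ax":0,"ay":0,"az":-0.018,"dx":-3.2,"dy":-4.2,"dz":1.9,"grip":1},{"ax":0,"ay":0,"az":0,"dx":0,"dy":0,"dz":0,"grip":1},{"ax":0,"ay":0,"az":0,"dx":0,"dy":0,"dz":0,"grip":1}]'
python3 - <<'E'
from h import *
import pickle
st=r.state(); c=vision.camera("wrist"); print(st["qpos"],st["ee_pos"],st["qvel"].round(3)); cv2.imwrite("pics/w4.png",c["img"][:,:,::-1])
pickle.dump((c,st),open("w4.pkl","wb"))
E
```

```text
time: 3.5
ee_pos: [0.5115, -0.2256, 0.1979]
ee_rot: [0.0, 0.3, 0.954, -0.0]
contact_force: [1.1, 0.6, 0.5]
opening: 0.996
time: 3.88
ee_pos: [0.5138, -0.2754, 0.1793]
ee_rot: [-0.0, 0.291, 0.957, 0.0]
contact_force: [1.3, 0.8, 0.9]
opening: 0.999
[ 0.76802551  0.46620373 -0.51794427  1.70552524  0.26026167  1.03973742
  1.14302004] [ 0.51378495 -0.27544272  0.17925985] [-0.022 -0.023 -0.025  0.007 -0.003 -0.    -0.001]
```

View pics/w4.png

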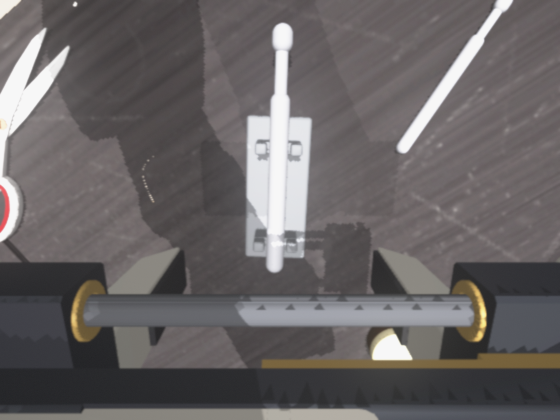

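```bash
python3 - <<'E'
from h import *
import pickle
c,st=pickle.load(open("w4.pkl","rb"))
# axis points: segment rod by brightness rows
g=c["img"].astype(int).sum(2)
f=atz(c,(282.5,23.5),.038,st); n=atz(c,(275,271.5),.038,st)
d=n-f; L=np.linalg.norm(d); print(f,n,L,np.degrees(np.arctan2(d[1],d[0])))
u=d/L; print("neck check: px of 52..58mm", proj(c,[f+u*.052,f+u*.058,f+u*.02,f+u*.096,f+u*.184],st).round(1))
grip=f+u*.140; print("grip",grip, "centre based",(f+n)/2+u*.035)
crop(c["img"],220,10,340,280,2.2,"pics/w4c.png")
E
```

```text
[ 0.40162812 -0.19831316  0.038     ] [ 0.57139171 -0.31980728  0.038     ] 0.20875942660473243 -35.590031859958216
neck check: px of 52..58mm [[280.3  95. ]
 [280.1 102.7]
 [281.6  51.9]
 [278.7 149.9]
 [275.7 246.9]]
grip [ 0.5154764  -0.27979057  0.038     ] centre based [ 0.51497198 -0.27942957  0.038     ]
```

View pics/w4c.png

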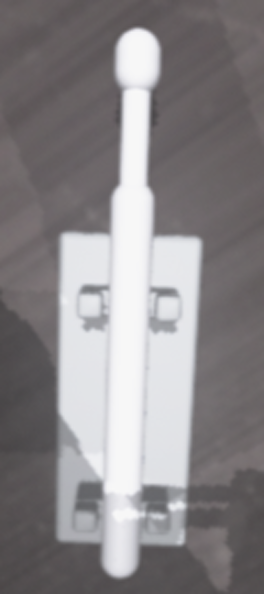

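```bash
python3 - <<'E'
from h import *
plan(np.array([.5152,-.2796,.021]),down(np.radians(144.4)),n=4)
E
```

```text
tot turn [ 0.0007 -0.0002  0.0324] tot shift cm [-0.373 -0.38  15.875] n 4
  shift [-0.09 -0.1   3.97] turn [ 0.0002 -0.0001  0.0081]
  shift [-0.09 -0.09  3.97] turn [ 0.0002 -0.0001  0.0081]
  shift [-0.09 -0.09  3.97] turn [ 0.0002 -0.0001  0.0081]
  shift [-0.09 -0.09  3.97] turn [ 0.0002 -0.0001  0.0081]
```

```bash
python3 -m pendant '[{"ax":0,"ay":0,"az":0.016,"dx":-0.19,"dy":-0.19,"dz":4,"grip":1},{"ax":0,"ay":0,"az":0.016,"dx":-0.19,"dy":-0.19,"dz":4,"grip":1},{"ax":0,"ay":0,"az":0,"dx":0,"dy":0,"dz":4,"grip":1},{"ax":0,"ay":0,"az":0,"dx":0,"dy":0,"dz":2.5,"grip":1},{"ax":0,"ay":0,"az":0,"dx":0,"dy":0,"dz":1.4,"grip":1}]'
python3 -m pendant '[{"ax":0,"ay":0,"az":0,"dx":0,"dy":0,"dz":0,"grip":1},{"ax":0,"ay":0,"az":0,"dx":0,"dy":0,"dz":0,"grip":1}]'
```

```text
time: 4.55
ee_pos: [0.5151, -0.2789, 0.0201]
ee_rot: [-0.0, 0.305, 0.952, 0.0]
contact_force: [0.9, 0.9, 0.2]
opening: 1.003
time: 4.8
ee_pos: [0.5159, -0.2802, 0.022]
ee_rot: [0.001, 0.305, 0.952, -0.0]
contact_force: [0.8, 0.7, 0.8]
opening: 1.0
```

```bash
python3 -m pendant '[{"ax":0,"ay":0,"az":0,"dx":0,"dy":0,"dz":0,"grip":0},{"ax":0,"ay":0,"az":0,"dx":0,"dy":0,"dz":0,"grip":0},{"ax":0,"ay":0,"az":0,"dx":0,"dy":0,"dz":0,"grip":0},{"ax":0,"ay":0,"az":0,"dx":0,"dy":0,"dz":0,"grip":0}]' 40
python3 -m pendant '[{"ax":0,"ay":0,"az":0,"dx":0,"dy":0,"dz":0,"grip":0},{"ax":0,"ay":0,"az":0,"dx":0,"dy":0,"dz":0,"grip":0},{"ax":0,"ay":0,"az":0,"dx":0,"dy":0,"dz":0,"grip":0}]'
```

```text
time: 5.3
ee_pos: [0.5149, -0.2803, 0.0208]
ee_rot: [0.0, 0.306, 0.952, -0.0]
contact_force: [-1.0, -0.4, -0.3]
opening: 0.619
time: 5.68
ee_pos: [0.5149, -0.2802, 0.0207]
ee_rot: [-0.0, 0.305, 0.952, -0.0]
contact_force: [0.6, -0.2, -0.3]
opening: 0.289
```

```bash
python3 -m pendant '[{"ax":0,"ay":0,"az":0,"dx":0,"dy":0,"dz":0,"grip":0},{"ax":0,"ay":0,"az":0,"dx":0,"dy":0,"dz":0,"grip":0},{"ax":0,"ay":0,"az":0,"dx":0,"dy":0,"dz":0,"grip":0},{"ax":0,"ay":0,"az":0,"dx":0,"dy":0,"dz":0,"grip":0}]'
```

```text
time: 6.18
ee_pos: [0.515, -0.2802, 0.0208]
ee_rot: [0.0, 0.305, 0.952, 0.0]
contact_force: [0.0, 0.1, -0.8]
opening: 0.161
```

```bash
python3 -m pendant '[{"ax":0,"ay":0,"az":0,"dx":0,"dy":0,"dz":-1,"grip":0},{"ax":0,"ay":0,"az":0,"dx":0,"dy":0,"dz":-3,"grip":0},{"ax":0,"ay":0,"az":0,"dx":0,"dy":0,"dz":-4,"grip":0},{"ax":0,"ay":0,"az":0,"dx":0,"dy":0,"dz":-5,"grip":0},{"ax":0,"ay":0,"az":0,"dx":0,"dy":0,"dz":-5,"grip":0}]'
python3 -m pendant '[{"ax":0,"ay":0,"az":0,"dx":0,"dy":0,"dz":-5,"grip":0},{"ax":0,"ay":0,"az":0,"dx":0,"dy":0,"dz":-3,"grip":0},{"ax":0,"ay":0,"az":0,"dx":0,"dy":0,"dz":0,"grip":0}]'
python3 - <<'E'
from h import *
import pickle
st=r.state(); c=vision.camera("wrist"); print(st["qpos"],st["ee_pos"],st["opening"]); cv2.imwrite("pics/w5.png",c["img"][:,:,::-1])
t=vision.camera("top"); crop(t["img"],200,130,420,300,3.6,"pics/t5.png"); pickle.dump((c,st,t),open("w5.pkl","wb"))
E
```

```text
time: 6.8
ee_pos: [0.5145, -0.2801, 0.2028]
ee_rot: [-0.0, 0.305, 0.952, 0.0]
contact_force: [1.3, -0.1, -1.7]
opening: 0.163
time: 7.18
ee_pos: [0.516, -0.2804, 0.2839]
ee_rot: [0.002, 0.305, 0.952, -0.0]
contact_force: [-0.8, -0.2, -2.1]
opening: 0.163
[ 0.78608182  0.38462331 -0.53341402  1.55408783  0.20327875  1.25339647
  1.17200863] [ 0.51595625 -0.2803637   0.28385477] 0.16288282318233993
```

View pics/w5.png

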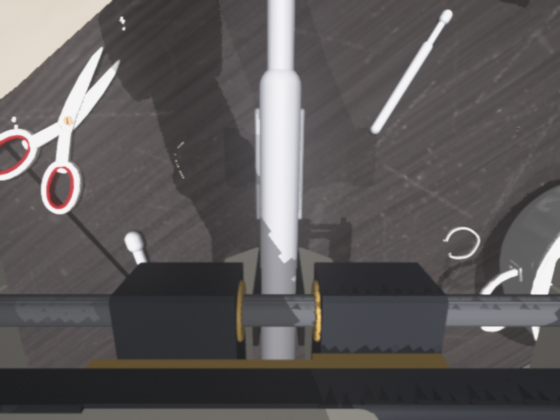

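View pics/t5.png

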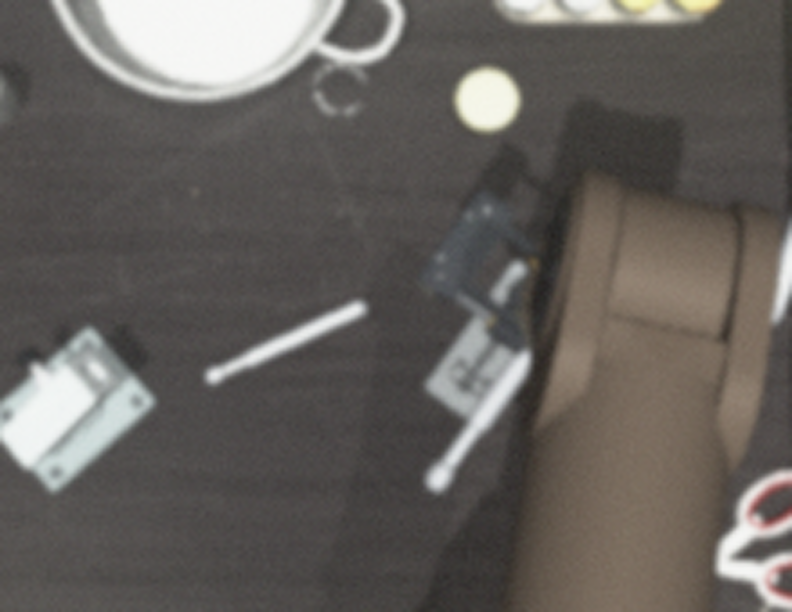

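```bash
python3 - <<'E'
from h import *
import pickle
c,st,t=pickle.load(open("w5.pkl","rb"))
Tc=np.linalg.inv(c["tool_from_camera"])
def pt(P): p=(np.atleast_2d(P)@Tc[:3,:3].T+Tc[:3,3])@K(c).T; return (p[:,:2]/p[:,2:]).round(1)
for z in (-.019,-.017,-.022): print(z,"grip+82,+88,+40,+20",pt([[.082,0,z],[.088,0,z],[.04,0,z],[.02,0,z]]).tolist(), "edges at x=.04",pt([[.04,.008,z],[.04,-.008,z]]).tolist())
g=c["img"].astype(int).sum(2)
for v in (30,50,60,66,70,74,80,90,120,150,180,210):
    row=g[v,240:320]; th=(row.max()+np.median(g[v,230:250]))/2; w=np.where(row>th)[0]+240; print(v,w.min(),w.max(),(w.min()+w.max())/2,w.max()-w.min()+1)
E
```

```text
-0.019 grip+82,+88,+40,+20 [[282.3, 88.4], [282.4, 71.0], [282.0, 198.1], [281.9, 244.1]] edges at x=.04 [[301.8, 198.1], [262.2, 198.1]]
-0.017 grip+82,+88,+40,+20 [[282.3, 88.6], [282.3, 71.6], [282.0, 196.8], [281.8, 242.3]] edges at x=.04 [[301.5, 196.8], [262.5, 196.8]]
-0.022 grip+82,+88,+40,+20 [[282.4, 88.0], [282.5, 70.3], [282.1, 200.0], [281.9, 246.8]] edges at x=.04 [[302.3, 200.0], [261.9, 200.0]]
30 269 292 280.5 24
50 269 292 280.5 24
60 269 292 280.5 24
66 269 292 280.5 24
70 268 292 280.0 25
74 264 295 279.5 32
80 262 298 280.0 37
90 261 298 279.5 38
120 256 302 279.0 47
150 256 302 279.0 47
180 261 301 281.0 41
210 262 301 281.5 40
```

```bash
cat >> h.py <<'E'
TH=-0.836; MO=np.array([.4846,.0600,.115]); A35=np.radians(35)
BX=np.array([np.cos(TH)*np.cos(A35),np.sin(TH)*np.cos(A35),np.sin(A35)])
BY=np.array([-np.sin(TH),np.cos(TH),0]); BZ=np.cross(BX,BY)
RT=R.from_matrix(np.c_[-BX,np.cross(-BZ,-BX),-BZ])
GZ=-.0175; GY=-.0005
def tcp(out): # foot 'out' m outside mouth
    G=MO+BX*(.140+out); return G-RT.apply([0,GY,GZ])
def where():
    st=r.state(); R0=Rq(st["ee_rot"]); g=st["ee_pos"]+R0.apply([0,GY,GZ]); ax=-R0.as_matrix()[:,0]; f=g-.14*ax-MO
    print("t",round(st["time"],2),"foot in bore frame mm x,y,z",(1e3*np.array([f@BX,f@BY,f@BZ])).round(1),"tilt y,z mrad",(1e3*np.array([ax@BY,ax@BZ])).round(1))
    F=st["contact_force"]; print("F bore",np.array([F@BX,F@BY,F@BZ]).round(1),"q",st["qpos"].round(2),"open",round(st["opening"],3))
E
python3 - <<'E'
from h import *
where(); plan(tcp(.05),RT)
E
```

```text
t 7.28 foot in bore frame mm x,y,z [ 216.1 -236.3   72. ] tilt y,z mrad [ 213.5 -560.6]
F bore [-1.  -0.3 -1.8] q [ 0.79  0.39 -0.53  1.56  0.2   1.25  1.17] open 0.166
tot turn [ 0.0653 -0.6088  0.2085] tot shift cm [ 6.016 22.45   7.073] n 5
  shift [1.2  4.49 1.41] turn [ 0.0131 -0.1218  0.0417]
  shift [1.55 4.45 1.19] turn [ 0.0131 -0.1218  0.0417]
  shift [1.86 4.39 0.92] turn [ 0.0131 -0.1218  0.0417]
  shift [2.14 4.32 0.62] turn [ 0.0131 -0.1218  0.0417]
  shift [2.37 4.23 0.29] turn [ 0.0131 -0.1218  0.0417]
```

```bash
python3 -m pendant '[{"ax":0.013,"ay":-0.122,"az":0.042,"dx":1.2,"dy":4.5,"dz":1.4,"grip":0},{"ax":0.013,"ay":-0.122,"az":0.042,"dx":1.55,"dy":4.45,"dz":1.2,"grip":0},{"ax":0.013,"ay":-0.122,"az":0.042,"dx":1.9,"dy":4.4,"dz":0.9,"grip":0},{"ax":0.013,"ay":-0.122,"az":0.042,"dx":2.1,"dy":4.3,"dz":0.6,"grip":0},{"ax":0.013,"ay":-0.122,"az":0.042,"dx":2.3,"dy":4.2,"dz":0.3,"grip":0}]'
python3 -m pendant '[{"ax":0,"ay":0,"az":0,"dx":0,"dy":0,"dz":0,"grip":0},{"ax":0,"ay":0,"az":0,"dx":0,"dy":0,"dz":0,"grip":0}]'
python3 - <<'E'
from h import *
import pickle
where(); plan(tcp(.05),RT,1); 
st=r.state(); c=vision.camera("wrist"); cv2.imwrite("pics/w6.png",c["img"][:,:,::-1])
t=vision.camera("top"); crop(t["img"],180,160,320,280,5,"pics/t6.png")
s=vision.camera("side"); crop(s["img"],170,160,330,290,5,"pics/s6.png"); pickle.dump((c,st,t,s),open("w6.pkl","wb"))
E
```

```text
time: 7.9
ee_pos: [0.582, -0.0954, 0.2171]
ee_rot: [0.233, 0.381, 0.887, -0.114]
contact_force: [0.8, -1.0, -1.9]
opening: 0.16
time: 8.15
ee_pos: [0.582, -0.0965, 0.2173]
ee_rot: [0.232, 0.38, 0.888, -0.114]
contact_force: [-0.2, -1.1, -2.2]
opening: 0.158
t 8.15 foot in bore frame mm x,y,z [ 69.5 -37.2   9.7] tilt y,z mrad [ 30.4 -88.8]
F bore [-0.7 -0.9 -2.2] q [ 0.16  0.28 -0.45  2.    0.84  0.84 -0.07] open 0.158
tot turn [-0.0124 -0.0888  0.031 ] tot shift cm [ 1.646  3.366 -0.163] n 1
  shift [ 1.65  3.37 -0.16] turn [-0.0124 -0.0888  0.031 ]
```

View pics/w6.png

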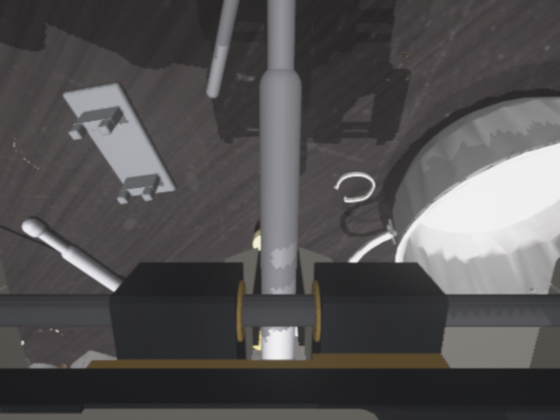

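View pics/t6.png

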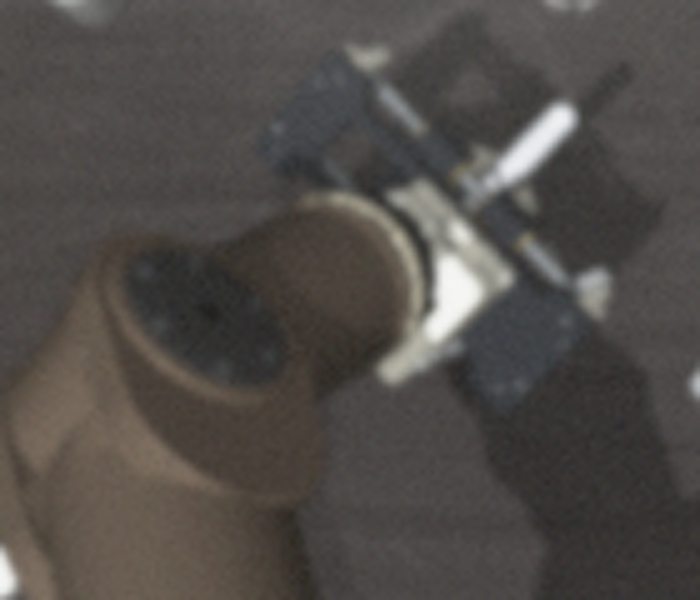

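View pics/s6.png

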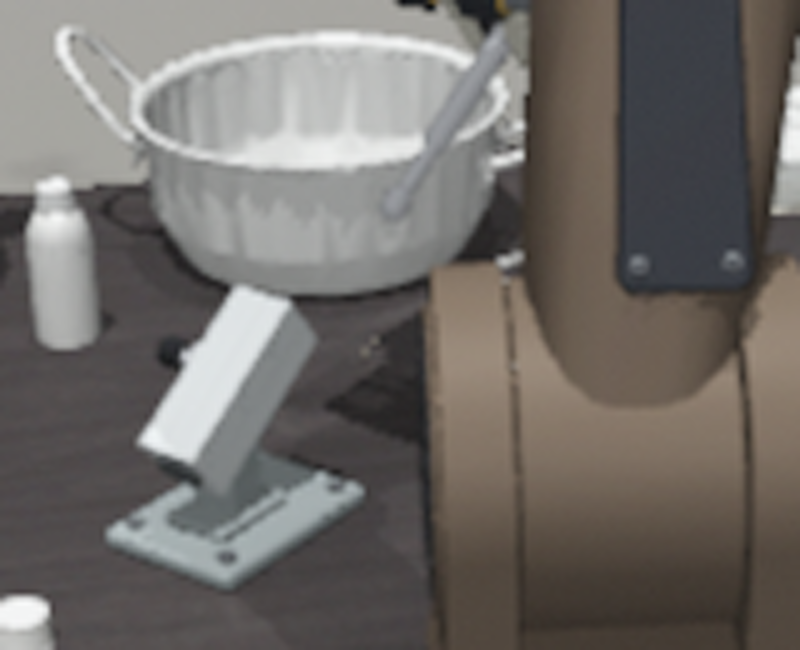

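```bash
python3 -m pendant '[{"ax":-0.006,"ay":-0.044,"az":0.015,"dx":0.8,"dy":1.7,"dz":-0.1,"grip":0},{"ax":-0.006,"ay":-0.044,"az":0.015,"dx":0.85,"dy":1.67,"dz":-0.06,"grip":0},{"ax":0,"ay":0,"az":0,"dx":0,"dy":0,"dz":0,"grip":0},{"ax":0,"ay":0,"az":0,"dx":0,"dy":0,"dz":0,"grip":0}]'
python3 - <<'E'
from h import *
import pickle
where(); plan(tcp(.05),RT,1); 
E
```

```text
time: 8.8
ee_pos: [0.5971, -0.0643, 0.211]
ee_rot: [0.275, 0.388, 0.871, -0.122]
contact_force: [1.5, -0.6, -1.2]
opening: 0.16
t 8.8 foot in bore frame mm x,y,z [52.4  0.  -0.1] tilt y,z mrad [-2.8  0.9]
F bore [ 0.5  0.7 -1.8] q [ 0.04  0.31 -0.44  2.03  1.    0.87 -0.33] open 0.16
tot turn [-0.0007  0.0009 -0.0028] tot shift cm [ 0.245  0.036 -0.001] n 1
  shift [ 0.25  0.04 -0.  ] turn [-0.0007  0.0009 -0.0028]
```

```bash
python3 -m pendant '[{"ax":0,"ay":0,"az":-0.002,"dx":2.2,"dy":0.03,"dz":0,"grip":0},{"ax":0,"ay":0,"az":0,"dx":2.0,"dy":0,"dz":0,"grip":0},{"ax":0,"ay":0,"az":0,"dx":0,"dy":0,"dz":0,"grip":0},{"ax":0,"ay":0,"az":0,"dx":0,"dy":0,"dz":0,"grip":0}]'
python3 - <<'E'
from h import *
import pickle
st=r.state()
where(); s=vision.camera("side"); where(); c=vision.camera("wrist"); where()
cv2.imwrite("pics/w7.png",c["img"][:,:,::-1])
crop(s["img"],190,140,290,220,8,"pics/s7.png"); pickle.dump((c,st,s),open("w7.pkl","wb"))
E
```

```text
time: 9.3
ee_pos: [0.5751, -0.0383, 0.1875]
ee_rot: [0.276, 0.388, 0.871, -0.122]
contact_force: [0.8, -0.4, -1.4]
opening: 0.16
t 9.3 foot in bore frame mm x,y,z [11.   0.9 -0.1] tilt y,z mrad [-1.2  2. ]
F bore [-0.2  0.3 -1.6] q [-0.02  0.33 -0.45  2.09  1.04  0.87 -0.46] open 0.16
t 9.35 foot in bore frame mm x,y,z [11.   1.1 -0. ] tilt y,z mrad [-1.5  2. ]
F bore [-0.7  0.1 -0.9] q [-0.02  0.33 -0.45  2.09  1.04  0.87 -0.46] open 0.163
t 9.4 foot in bore frame mm x,y,z [10.9  1.2  0. ] tilt y,z mrad [-1.4  2. ]
F bore [-0.6 -0.3 -1.6] q [-0.02  0.33 -0.45  2.09  1.04  0.87 -0.46] open 0.161
```

View pics/w7.png

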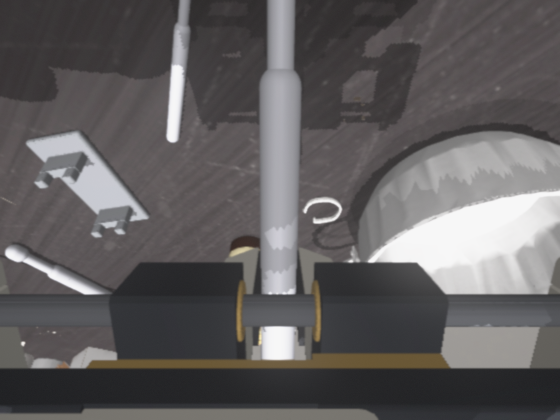

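View pics/s7.png

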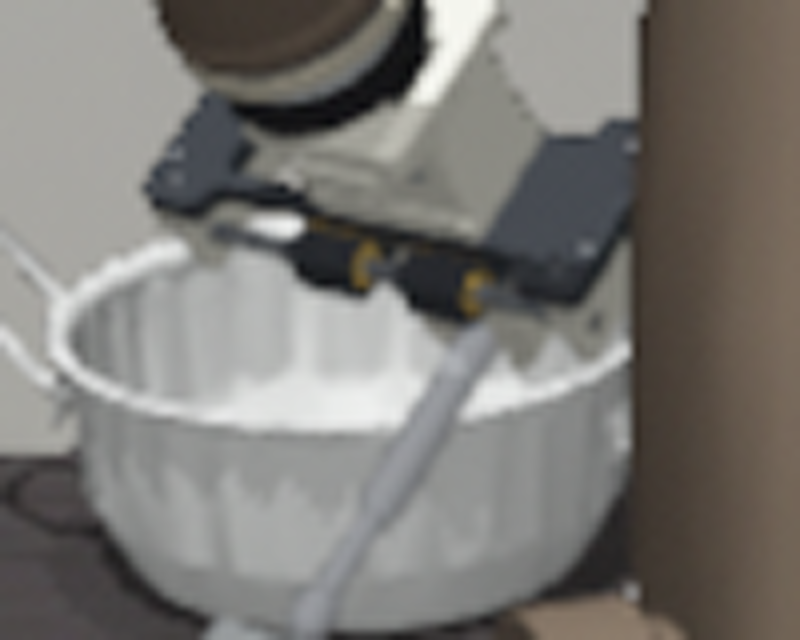

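```bash
python3 - <<'E'
from h import *
import pickle
c,st,s=pickle.load(open("w7.pkl","rb"))
im=s["img"].copy(); crop(im,190,180,260,240,10,"pics/s7b.png")
from fit import F,W
p=[.4558,.0919,-.836]
for nm,P in [("F-1,1",F(-1,1)),("F1,1",F(1,1)),("F-1,-1",F(-1,-1)),("b1,1",F(1,1,-105)),("b-1,1",F(-1,1,-105))]:
    uv=proj(s,W(p,P))[0]; print(nm,((uv-[190,180])*10).round(0))
st["x"]=0; R0=Rq(st["ee_rot"]); g=st["ee_pos"]+R0.apply([0,GY,GZ]); ax=-R0.as_matrix()[:,0]
for d in (.14,.12,.088,.082): print(d,((proj(s,g-d*ax)[0]-[190,180])*10).round(0))
E
```

```text
F-1,1 [393. 406.]
F1,1 [285. 374.]
F-1,-1 [447. 480.]
b1,1 [ 91. 690.]
b-1,1 [199. 727.]
0.14 [384. 394.]
0.12 [419. 336.]
0.088 [474. 245.]
0.082 [484. 228.]
```

View pics/s7b.png

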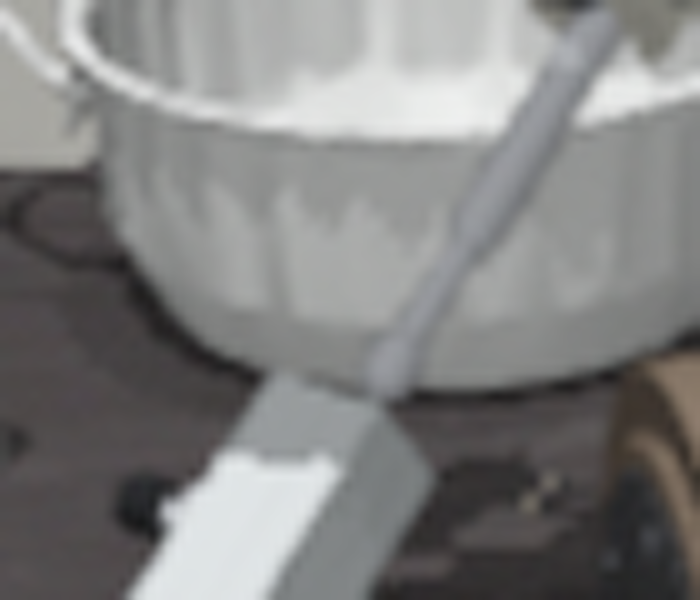

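```bash
python3 -m pendant '[{"ax":0,"ay":0.001,"az":-0.001,"dx":0.5,"dy":-0.1,"dz":0,"grip":0},{"ax":0,"ay":0,"az":0,"dx":0.8,"dy":0,"dz":0,"grip":0},{"ax":0,"ay":0,"az":0,"dx":0.5,"dy":0,"dz":0,"grip":0},{"ax":0,"ay":0,"az":0,"dx":0,"dy":0,"dz":0,"grip":0}]'
python3 -c "
from h import *
where()"
```

```text
time: 9.9
ee_pos: [0.5636, -0.0261, 0.176]
ee_rot: [0.275, 0.386, 0.872, -0.122]
contact_force: [-0.2, -0.1, -1.4]
opening: 0.164
t 9.9 foot in bore frame mm x,y,z [-9.3  0.   0.5] tilt y,z mrad [ 2.7 -0.1]
F bore [-0.8 -0.2 -1.1] q [-0.05  0.33 -0.45  2.12  1.06  0.87 -0.51] open 0.164
```

```bash
python3 -m pendant '[{"ax":0,"ay":0,"az":0.001,"dx":0.6,"dy":0,"dz":0,"grip":0},{"ax":0,"ay":0,"az":0,"dx":0.6,"dy":0,"dz":0,"grip":0},{"ax":0,"ay":0,"az":0,"dx":0.4,"dy":0,"dz":0,"grip":0},{"ax":0,"ay":0,"az":0,"dx":0,"dy":0,"dz":0,"grip":0}]'
python3 - <<'E'
from h import *
where(); c=vision.camera("side"); where(); crop(c["img"],190,150,290,230,8,"pics/s8.png")
E
```

```text
time: 10.4
ee_pos: [0.5549, -0.0166, 0.1669]
ee_rot: [0.275, 0.386, 0.872, -0.122]
contact_force: [0.3, 0.7, -2.1]
opening: 0.159
t 10.4 foot in bore frame mm x,y,z [-25.    0.2   0.4] tilt y,z mrad [1.1 0. ]
F bore [-1.5  0.7 -1.5] q [-0.08  0.34 -0.46  2.14  1.07  0.88 -0.56] open 0.159
t 10.45 foot in bore frame mm x,y,z [-24.7   0.2   0.4] tilt y,z mrad [0.8 0.2]
F bore [-0.8 -0.6 -0.9] q [-0.08  0.34 -0.46  2.14  1.07  0.88 -0.56] open 0.158
```

View pics/s8.png

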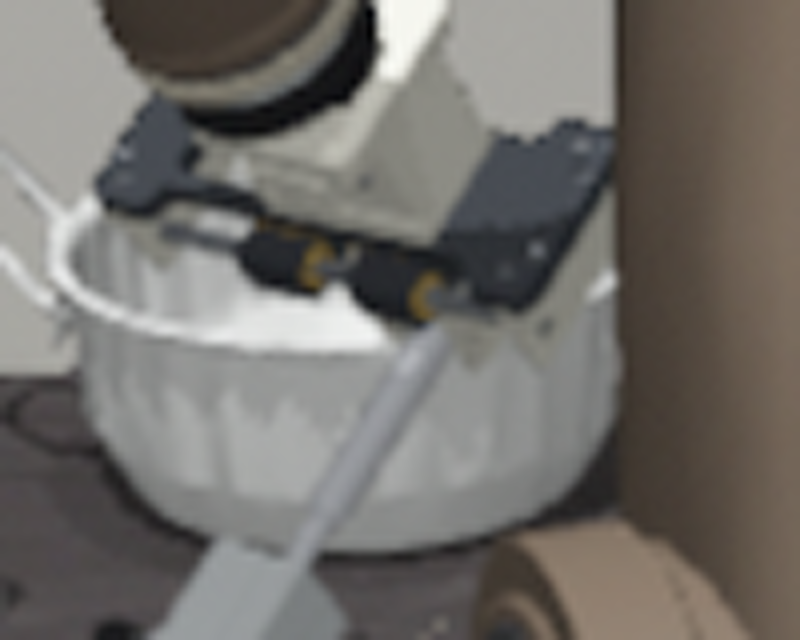

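```bash
python3 -m pendant '[{"ax":0,"ay":0,"az":0,"dx":0.6,"dy":0,"dz":0,"grip":0},{"ax":0,"ay":0,"az":0,"dx":0.5,"dy":0,"dz":0,"grip":0},{"ax":0,"ay":0,"az":0,"dx":0,"dy":0,"dz":0,"grip":0}]'
python3 -c "
from h import *
where()"
python3 -m pendant '[{"ax":0,"ay":0,"az":0,"dx":0.3,"dy":0,"dz":0,"grip":0},{"ax":0,"ay":0,"az":0,"dx":0.3,"dy":0,"dz":0,"grip":0},{"ax":0,"ay":0,"az":0,"dx":0.2,"dy":0,"dz":0,"grip":0},{"ax":0,"ay":0,"az":0,"dx":0,"dy":0,"dz":0,"grip":0}]'
python3 -c "
from h import *
where()"
```

```text
time: 10.82
ee_pos: [0.5488, -0.0099, 0.1606]
ee_rot: [0.275, 0.386, 0.872, -0.122]
contact_force: [-0.3, 0.9, -2.4]
opening: 0.16
t 10.82 foot in bore frame mm x,y,z [-36.2   0.1   0.4] tilt y,z mrad [ 1.3 -0.1]
F bore [-2.1  0.4 -1.5] q [-0.09  0.35 -0.46  2.15  1.08  0.88 -0.6 ] open 0.16
time: 11.32
ee_pos: [0.5449, -0.0059, 0.1566]
ee_rot: [0.275, 0.387, 0.871, -0.122]
contact_force: [1.2, -3.1, 2.9]
opening: 0.161
t 11.32 foot in bore frame mm x,y,z [-43.    0.1   0.2] tilt y,z mrad [-0.   1.2]
F bore [ 4.2 -1.1  0.6] q [-0.11  0.35 -0.46  2.16  1.09  0.88 -0.62] open 0.161
```

```bash
python3 -m pendant '[{"ax":0,"ay":0,"az":0,"dx":0.3,"dy":0,"dz":0,"grip":0},{"ax":0,"ay":0,"az":0,"dx":0.3,"dy":0,"dz":0,"grip":0},{"ax":0,"ay":0,"az":0,"dx":0.2,"dy":0,"dz":0,"grip":0},{"ax":0,"ay":0,"az":0,"dx":0,"dy":0,"dz":0,"grip":0}]'
python3 - <<'E'
from h import *
where(); c=vision.camera("wrist"); cv2.imwrite("pics/w9.png",c["img"][:,:,::-1])
E
```

```text
time: 11.82
ee_pos: [0.5406, -0.0011, 0.1521]
ee_rot: [0.276, 0.387, 0.871, -0.122]
contact_force: [2.6, -3.2, 2.8]
opening: 0.161
t 11.82 foot in bore frame mm x,y,z [-50.9   0.1   0.2] tilt y,z mrad [-0.3  1.3]
F bore [ 5.  -0.2 -0.1] q [-0.12  0.36 -0.47  2.17  1.1   0.89 -0.65] open 0.161
```

View pics/w9.png

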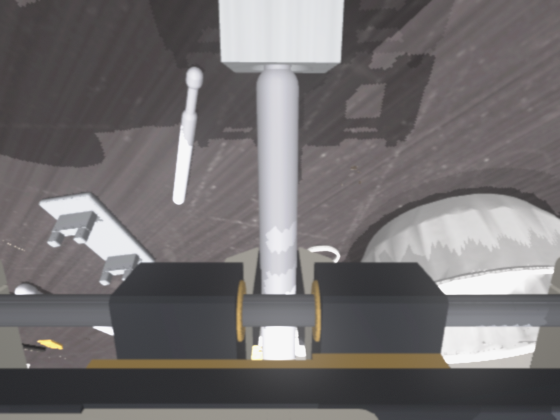

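```bash
python3 -m pendant '[{"ax":0,"ay":0,"az":0,"dx":0.3,"dy":0,"dz":0,"grip":0},{"ax":0,"ay":0,"az":0,"dx":0.3,"dy":0,"dz":0,"grip":0},{"ax":0,"ay":0,"az":0,"dx":0.2,"dy":0,"dz":0,"grip":0},{"ax":0,"ay":0,"az":0,"dx":0,"dy":0,"dz":0,"grip":0}]'
python3 -c "
from h import *
where()"
python3 -m pendant '[{"ax":0,"ay":0,"az":0,"dx":0.2,"dy":0,"dz":0,"grip":0},{"ax":0,"ay":0,"az":0,"dx":0.2,"dy":0,"dz":0,"grip":0},{"ax":0,"ay":0,"az":0,"dx":0,"dy":0,"dz":0,"grip":0}]'
python3 -c "
from h import *
where()"
```

```text
time: 12.38
ee_pos: [0.5354, 0.0048, 0.1467]
ee_rot: [0.275, 0.387, 0.872, -0.121]
contact_force: [-0.1, -0.9, -0.4]
opening: 0.164
t 12.38 foot in bore frame mm x,y,z [-60.4   0.1   0.5] tilt y,z mrad [ 0.9 -1. ]
F bore [ 0.2 -0.7 -0.6] q [-0.13  0.37 -0.47  2.18  1.1   0.89 -0.68] open 0.164
time: 12.75
ee_pos: [0.5332, 0.0072, 0.1444]
ee_rot: [0.275, 0.387, 0.872, -0.122]
contact_force: [-1.5, -0.1, -1.8]
opening: 0.162
t 12.75 foot in bore frame mm x,y,z [-64.4   0.    0.5] tilt y,z mrad [ 1.2 -0.7]
F bore [-1.7 -1.2 -0.9] q [-0.14  0.37 -0.47  2.18  1.1   0.89 -0.69] open 0.162
```

```bash
for i in 1; do :; done; python3 -m pendant '[{"ax":0,"ay":0,"az":0,"dx":0.1,"dy":0,"dz":0,"grip":0},{"ax":0,"ay":0,"az":0,"dx":0.1,"dy":0,"dz":0,"grip":0},{"ax":0,"ay":0,"az":0,"dx":0,"dy":0,"dz":0,"grip":0}]' 20
python3 -c "
from h import *
where()"
```

```text
time: 13.12
ee_pos: [0.5326, 0.0078, 0.1437]
ee_rot: [0.275, 0.387, 0.872, -0.122]
contact_force: [-0.2, -2.8, 0.1]
opening: 0.169
t 13.12 foot in bore frame mm x,y,z [-65.5   0.1   0.3] tilt y,z mrad [0.3 0.4]
F bore [ 1.6 -2.  -1. ] q [-0.14  0.37 -0.47  2.19  1.11  0.89 -0.7 ] open 0.169
```

```bash
python3 -m pendant '[{"ax":0,"ay":0,"az":0,"dx":0.1,"dy":0,"dz":0,"grip":0},{"ax":0,"ay":0,"az":0,"dx":0.1,"dy":0,"dz":0,"grip":0},{"ax":0,"ay":0,"az":0,"dx":0,"dy":0,"dz":0,"grip":0}]'
python3 -c "
from h import *
where()"
```

```text
time: 13.5
ee_pos: [0.5314, 0.0093, 0.1424]
ee_rot: [0.275, 0.387, 0.872, -0.122]
contact_force: [0.4, -2.1, 0.6]
opening: 0.162
t 13.5 foot in bore frame mm x,y,z [-67.8   0.1   0.4] tilt y,z mrad [ 0.6 -0. ]
F bore [ 1.8 -1.2 -0.6] q [-0.15  0.37 -0.47  2.19  1.11  0.89 -0.7 ] open 0.162
```

Sliding with ~3 N friction. Keep feeling onward.

```bash
python3 -m pendant '[{"ax":0,"ay":0,"az":0,"dx":0.1,"dy":0,"dz":0,"grip":0},{"ax":0,"ay":0,"az":0,"dx":0.1,"dy":0,"dz":0,"grip":0},{"ax":0,"ay":0,"az":0,"dx":0,"dy":0,"dz":0,"grip":0}]'
python3 -c "
from h import *
where()"
```

```text
time: 13.88
ee_pos: [0.5303, 0.0106, 0.1412]
ee_rot: [0.275, 0.387, 0.872, -0.122]
contact_force: [-0.3, -2.5, 0.1]
opening: 0.164
t 13.88 foot in bore frame mm x,y,z [-69.9   0.2   0.4] tilt y,z mrad [ 0.6 -0.1]
F bore [ 1.4 -1.8 -0.8] q [-0.15  0.37 -0.47  2.19  1.11  0.89 -0.71] open 0.164
```

```bash
python3 -m pendant '[{"ax":0,"ay":0,"az":0,"dx":0.1,"dy":0,"dz":0,"grip":0},{"ax":0,"ay":0,"az":0,"dx":0.1,"dy":0,"dz":0,"grip":0},{"ax":0,"ay":0,"az":0,"dx":0,"dy":0,"dz":0,"grip":0}]'
python3 -c "
from h import *
where()"
```

```text
time: 14.25
ee_pos: [0.5291, 0.0118, 0.14]
ee_rot: [0.275, 0.387, 0.872, -0.122]
contact_force: [0.2, -3.4, 0.8]
opening: 0.165
t 14.25 foot in bore frame mm x,y,z [-71.9   0.1   0.4] tilt y,z mrad [ 0.7 -0.1]
F bore [ 2.6 -2.1 -0.8] q [-0.15  0.37 -0.48  2.19  1.11  0.89 -0.71] open 0.165
```

```bash
python3 -m pendant '[{"ax":0,"ay":0,"az":0,"dx":0.1,"dy":0,"dz":0,"grip":0},{"ax":0,"ay":0,"az":0,"dx":0.1,"dy":0,"dz":0,"grip":0},{"ax":0,"ay":0,"az":0,"dx":0,"dy":0,"dz":0,"grip":0}]'
python3 -c "
from h import *
where()"
```

```text
time: 14.62
ee_pos: [0.528, 0.013, 0.1389]
ee_rot: [0.275, 0.387, 0.872, -0.122]
contact_force: [-0.6, -2.7, -0.2]
opening: 0.166
t 14.62 foot in bore frame mm x,y,z [-73.9   0.1   0.4] tilt y,z mrad [ 0.7 -0.1]
F bore [ 1.2 -2.3 -1. ] q [-0.16  0.38 -0.48  2.19  1.11  0.89 -0.72] open 0.166
```

```bash
python3 -m pendant '[{"ax":0,"ay":0,"az":0,"dx":0.1,"dy":0,"dz":0,"grip":0},{"ax":0,"ay":0,"az":0,"dx":0.1,"dy":0,"dz":0,"grip":0},{"ax":0,"ay":0,"az":0,"dx":0,"dy":0,"dz":0,"grip":0}]'
python3 -c "
from h import *
where()"
```

```text
time: 15.0
ee_pos: [0.5269, 0.0142, 0.1378]
ee_rot: [0.275, 0.387, 0.872, -0.122]
contact_force: [0.0, -2.0, -0.2]
opening: 0.167
t 15.0 foot in bore frame mm x,y,z [-75.9   0.1   0.4] tilt y,z mrad [ 0.6 -0.1]
F bore [ 1.1 -1.4 -1. ] q [-0.16  0.38 -0.48  2.2   1.11  0.89 -0.73] open 0.167
```

```bash
python3 -m pendant '[{"ax":0,"ay":0,"az":0,"dx":0.1,"dy":0,"dz":0,"grip":0},{"ax":0,"ay":0,"az":0,"dx":0.1,"dy":0,"dz":0,"grip":0},{"ax":0,"ay":0,"az":0,"dx":0,"dy":0,"dz":0,"grip":0}]'
python3 -c "
from h import *
where()"
```

```text
time: 15.38
ee_pos: [0.5258, 0.0155, 0.1366]
ee_rot: [0.275, 0.387, 0.872, -0.122]
contact_force: [-0.1, -1.9, 1.0]
opening: 0.167
t 15.38 foot in bore frame mm x,y,z [-77.9   0.1   0.4] tilt y,z mrad [ 0.6 -0.1]
F bore [ 1.7 -1.3 -0. ] q [-0.16  0.38 -0.48  2.2   1.11  0.89 -0.73] open 0.167
```

```bash
python3 -m pendant '[{"ax":0,"ay":0,"az":0,"dx":0.1,"dy":0,"dz":0,"grip":0},{"ax":0,"ay":0,"az":0,"dx":0.1,"dy":0,"dz":0,"grip":0},{"ax":0,"ay":0,"az":0,"dx":0,"dy":0,"dz":0,"grip":0}]'
python3 -c "
from h import *
where()"
```

```text
time: 15.75
ee_pos: [0.5247, 0.0167, 0.1354]
ee_rot: [0.275, 0.387, 0.872, -0.122]
contact_force: [-0.4, -3.3, 0.3]
opening: 0.166
t 15.75 foot in bore frame mm x,y,z [-79.9   0.1   0.4] tilt y,z mrad [ 0.7 -0.1]
F bore [ 1.9 -2.5 -1. ] q [-0.17  0.38 -0.48  2.2   1.12  0.9  -0.74] open 0.166
```

```bash
python3 -m pendant '[{"ax":0,"ay":0,"az":0,"dx":0.1,"dy":0,"dz":0,"grip":0},{"ax":0,"ay":0,"az":0,"dx":0.1,"dy":0,"dz":0,"grip":0},{"ax":0,"ay":0,"az":0,"dx":0,"dy":0,"dz":0,"grip":0}]'
python3 -c "
from h import *
where()"
```

```text
time: 16.12
ee_pos: [0.5237, 0.0179, 0.1343]
ee_rot: [0.275, 0.387, 0.872, -0.122]
contact_force: [0.4, -2.7, 0.8]
opening: 0.165
t 16.12 foot in bore frame mm x,y,z [-81.8   0.1   0.4] tilt y,z mrad [ 0.6 -0.1]
F bore [ 2.4 -1.5 -0.6] q [-0.17  0.38 -0.48  2.2   1.12  0.9  -0.75] open 0.165
```

```bash
python3 - <<'E'
from h import *
where(); c=vision.camera("wrist"); cv2.imwrite("pics/w10.png",c["img"][:,:,::-1])
E
```

```text
t 16.12 foot in bore frame mm x,y,z [-81.8   0.1   0.4] tilt y,z mrad [ 0.6 -0.1]
F bore [ 2.4 -1.5 -0.6] q [-0.17  0.38 -0.48  2.2   1.12  0.9  -0.75] open 0.165
```

View pics/w10.png

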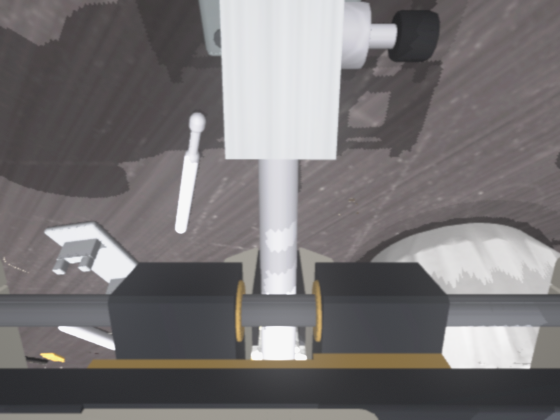

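```bash
python3 -m pendant '[{"ax":0,"ay":0,"az":0,"dx":0.1,"dy":0,"dz":0,"grip":0},{"ax":0,"ay":0,"az":0,"dx":0.1,"dy":0,"dz":0,"grip":0},{"ax":0,"ay":0,"az":0,"dx":0,"dy":0,"dz":0,"grip":0}]'
python3 -c "
from h import *
where()"
```

```text
time: 16.55
ee_pos: [0.5226, 0.0191, 0.1332]
ee_rot: [0.275, 0.387, 0.872, -0.122]
contact_force: [-0.5, -3.4, 0.0]
opening: 0.165
t 16.55 foot in bore frame mm x,y,z [-83.9   0.1   0.4] tilt y,z mrad [ 0.7 -0.1]
F bore [ 1.8 -2.6 -1.3] q [-0.17  0.38 -0.48  2.21  1.12  0.9  -0.75] open 0.165
```

```bash
python3 -m pendant '[{"ax":0,"ay":0,"az":0,"dx":0.1,"dy":0,"dz":0,"grip":0},{"ax":0,"ay":0,"az":0,"dx":0,"dy":0,"dz":0,"grip":0}]'
python3 -c "
from h import *
where()"
```

```text
time: 16.8
ee_pos: [0.5221, 0.0197, 0.1326]
ee_rot: [0.275, 0.387, 0.872, -0.122]
contact_force: [0.7, -2.5, -0.5]
opening: 0.164
t 16.8 foot in bore frame mm x,y,z [-84.8   0.2   0.4] tilt y,z mrad [ 0.5 -0. ]
F bore [ 1.6 -1.2 -1.7] q [-0.18  0.39 -0.48  2.21  1.12  0.9  -0.76] open 0.164
```

```bash
python3 -m pendant '[{"ax":0,"ay":0,"az":0,"dx":0.1,"dy":0,"dz":0,"grip":0},{"ax":0,"ay":0,"az":0,"dx":0,"dy":0,"dz":0,"grip":0}]'
python3 -c "
from h import *
where()"
```

```text
time: 17.05
ee_pos: [0.5215, 0.0202, 0.1321]
ee_rot: [0.275, 0.387, 0.872, -0.122]
contact_force: [-1.1, -3.3, -0.3]
opening: 0.167
t 17.05 foot in bore frame mm x,y,z [-85.8   0.1   0.4] tilt y,z mrad [0.6 0. ]
F bore [ 1.2 -3.  -1.2] q [-0.18  0.39 -0.48  2.21  1.12  0.9  -0.76] open 0.167
```

```bash
python3 -m pendant '[{"ax":0,"ay":0,"az":0,"dx":0.1,"dy":0,"dz":0,"grip":0},{"ax":0,"ay":0,"az":0,"dx":0,"dy":0,"dz":0,"grip":0}]'
python3 -c "
from h import *
where()"
```

```text
time: 17.3
ee_pos: [0.521, 0.0208, 0.1315]
ee_rot: [0.275, 0.387, 0.872, -0.122]
contact_force: [-0.2, -2.7, -0.3]
opening: 0.165
t 17.3 foot in bore frame mm x,y,z [-86.8   0.1   0.3] tilt y,z mrad [0.5 0. ]
F bore [ 1.4 -1.9 -1.3] q [-0.18  0.39 -0.48  2.21  1.12  0.9  -0.76] open 0.165
```

```bash
python3 -m pendant '[{"ax":0,"ay":0,"az":0,"dx":0.1,"dy":0,"dz":0,"grip":0},{"ax":0,"ay":0,"az":0,"dx":0,"dy":0,"dz":0,"grip":0}]'
python3 -c "
from h import *
where()"
```

```text
time: 17.55
ee_pos: [0.5204, 0.0215, 0.1309]
ee_rot: [0.275, 0.387, 0.872, -0.122]
contact_force: [-0.8, -2.8, 0.3]
opening: 0.163
t 17.55 foot in bore frame mm x,y,z [-87.8   0.1   0.4] tilt y,z mrad [ 0.5 -0. ]
F bore [ 1.4 -2.5 -0.6] q [-0.18  0.39 -0.48  2.21  1.12  0.9  -0.77] open 0.163
```

```bash
python3 -m pendant '[{"ax":0,"ay":0,"az":0,"dx":0.1,"dy":0,"dz":0,"grip":0},{"ax":0,"ay":0,"az":0,"dx":0,"dy":0,"dz":0,"grip":0}]'
python3 -c "
from h import *
where()"
```

```text
time: 17.8
ee_pos: [0.5202, 0.0216, 0.1307]
ee_rot: [0.275, 0.387, 0.872, -0.122]
contact_force: [1.9, -5.2, 2.4]
opening: 0.166
t 17.8 foot in bore frame mm x,y,z [-88.1   0.1   0.2] tilt y,z mrad [0.  1.1]
F bore [ 5.6 -2.1 -1. ] q [-0.18  0.39 -0.48  2.21  1.12  0.9  -0.77] open 0.166
```

```bash
python3 -m pendant '[{"ax":0,"ay":0,"az":0,"dx":0.08,"dy":0,"dz":0,"grip":0},{"ax":0,"ay":0,"az":0,"dx":0,"dy":0,"dz":0,"grip":0},{"ax":0,"ay":0,"az":0,"dx":0,"dy":0,"dz":0,"grip":0}]'
python3 -c "
from h import *
where()"
```

```text
time: 18.18
ee_pos: [0.5201, 0.0216, 0.1306]
ee_rot: [0.276, 0.387, 0.871, -0.122]
contact_force: [1.9, -6.5, 4.2]
opening: 0.166
t 18.18 foot in bore frame mm x,y,z [-88.2   0.2  -0. ] tilt y,z mrad [-0.6  2.1]
F bore [ 7.3 -2.9 -0. ] q [-0.18  0.39 -0.48  2.21  1.12  0.9  -0.77] open 0.166
```

```bash
python3 -m pendant '[{"ax":0,"ay":0,"az":0,"dx":-0.1,"dy":0,"dz":0,"grip":0},{"ax":0,"ay":0,"az":0,"dx":0,"dy":0,"dz":0,"grip":0.3},{"ax":0,"ay":0,"az":0,"dx":0,"dy":0,"dz":0,"grip":0.5},{"ax":0,"ay":0,"az":0,"dx":0,"dy":0,"dz":0,"grip":0.7},{"ax":0,"ay":0,"az":0,"dx":0,"dy":0,"dz":0,"grip":0.7}]'
python3 - <<'E'
from h import *
where(); c=vision.camera("wrist"); cv2.imwrite("pics/w11.png",c["img"][:,:,::-1])
E
```

```text
time: 18.8
ee_pos: [0.5201, 0.0222, 0.1305]
ee_rot: [0.275, 0.387, 0.872, -0.121]
contact_force: [0.4, -0.1, -0.0]
opening: 0.551
t 18.8 foot in bore frame mm x,y,z [-88.6   0.4   0.5] tilt y,z mrad [ 0.6 -0. ]
F bore [ 0.3  0.2 -0.3] q [-0.18  0.39 -0.48  2.21  1.12  0.9  -0.77] open 0.551
```

View pics/w11.png

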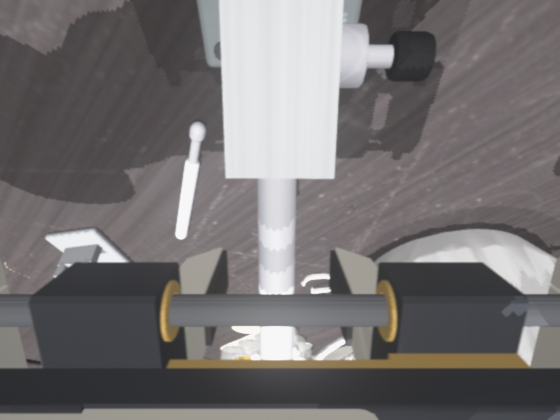

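```bash
python3 -m pendant '[{"ax":0,"ay":0,"az":0,"dx":-0.05,"dy":0,"dz":0,"grip":0},{"ax":0,"ay":0,"az":0,"dx":0,"dy":0,"dz":0,"grip":0},{"ax":0,"ay":0,"az":0,"dx":0,"dy":0,"dz":0,"grip":0},{"ax":0,"ay":0,"az":0,"dx":0,"dy":0,"dz":0,"grip":0},{"ax":0,"ay":0,"az":0,"dx":0,"dy":0,"dz":0,"grip":0}]' 25
python3 -m pendant '[{"ax":0,"ay":0,"az":0,"dx":0,"dy":0,"dz":0,"grip":0},{"ax":0,"ay":0,"az":0,"dx":0,"dy":0,"dz":0,"grip":0},{"ax":0,"ay":0,"az":0,"dx":0,"dy":0,"dz":0,"grip":0}]'
python3 -c "
from h import *
where()"
python3 -m pendant '[{"ax":0,"ay":0,"az":0,"dx":0.1,"dy":0,"dz":0,"grip":0},{"ax":0,"ay":0,"az":0,"dx":0,"dy":0,"dz":0,"grip":0}]'
python3 -c "
from h import *
where()"
```

```text
time: 19.48
ee_pos: [0.5203, 0.0213, 0.1308]
ee_rot: [0.275, 0.387, 0.872, -0.122]
contact_force: [-1.4, -0.6, -1.2]
opening: 0.166
time: 19.85
ee_pos: [0.5202, 0.0212, 0.1308]
ee_rot: [0.275, 0.387, 0.872, -0.122]
contact_force: [-1.2, -1.1, -0.9]
opening: 0.164
t 19.85 foot in bore frame mm x,y,z [-87.8  -0.2   0.2] tilt y,z mrad [0.4 0.4]
F bore [-0.5 -1.6 -0.7] q [-0.18  0.39 -0.48  2.21  1.12  0.9  -0.77] open 0.164
time: 20.1
ee_pos: [0.5202, 0.0214, 0.1307]
ee_rot: [0.276, 0.387, 0.871, -0.122]
contact_force: [3.6, -5.6, 2.1]
opening: 0.167
t 20.1 foot in bore frame mm x,y,z [-88.    0.1   0. ] tilt y,z mrad [-0.4  1.8]
F bore [ 6.6 -1.  -2. ] q [-0.18  0.39 -0.48  2.21  1.12  0.9  -0.77] open 0.167
```

```bash
python3 -m pendant '[{"ax":0,"ay":0,"az":0,"dx":0.08,"dy":0,"dz":0,"grip":0},{"ax":0,"ay":0,"az":0,"dx":0,"dy":0,"dz":0,"grip":0}]'
python3 -c "
from h import *
where()"
python3 -m pendant '[{"ax":0,"ay":0,"az":0,"dx":0.06,"dy":0,"dz":0,"grip":0},{"ax":0,"ay":0,"az":0,"dx":0,"dy":0,"dz":0,"grip":0}]'
python3 -c "
from h import *
where()"
```

```text
time: 20.35
ee_pos: [0.5202, 0.0214, 0.1307]
ee_rot: [0.276, 0.387, 0.871, -0.122]
contact_force: [4.0, -5.6, 4.4]
opening: 0.167
t 20.35 foot in bore frame mm x,y,z [-88.1   0.1  -0.2] tilt y,z mrad [-1.   2.8]
F bore [ 8.2 -0.8 -0.3] q [-0.18  0.39 -0.48  2.21  1.12  0.9  -0.77] open 0.167
time: 20.6
ee_pos: [0.5201, 0.0214, 0.1306]
ee_rot: [0.277, 0.388, 0.871, -0.123]
contact_force: [4.5, -7.6, 4.7]
opening: 0.166
t 20.6 foot in bore frame mm x,y,z [-88.1   0.2  -0.3] tilt y,z mrad [-1.4  3.6]
F bore [ 9.8 -1.7 -1.1] q [-0.19  0.39 -0.48  2.21  1.13  0.9  -0.78] open 0.166
```

```bash
python3 -m pendant '[{"ax":0,"ay":0,"az":0,"dx":0.1,"dy":0,"dz":0,"grip":0},{"ax":0,"ay":0,"az":0,"dx":0.1,"dy":0,"dz":0,"grip":0},{"ax":0,"ay":0,"az":0,"dx":0,"dy":0,"dz":0,"grip":0}]'
python3 -c "
from h import *
where()"
```

```text
time: 20.98
ee_pos: [0.52, 0.0214, 0.1305]
ee_rot: [0.278, 0.388, 0.87, -0.123]
contact_force: [8.4, -11.3, 8.7]
opening: 0.163
t 20.98 foot in bore frame mm x,y,z [-88.3   0.3  -0.8] tilt y,z mrad [-2.9  6.4]
F bore [16.4 -1.3 -0.9] q [-0.19  0.39 -0.48  2.21  1.13  0.9  -0.78] open 0.163
```

```bash
python3 -m pendant '[{"ax":0,"ay":0,"az":0,"dx":-0.24,"dy":0,"dz":0,"grip":0},{"ax":0,"ay":0,"az":0,"dx":0,"dy":0,"dz":0,"grip":0}]'
python3 -c "
from h import *
where()"
```

```text
time: 21.22
ee_pos: [0.5201, 0.0214, 0.1306]
ee_rot: [0.276, 0.387, 0.871, -0.122]
contact_force: [4.4, -6.2, 4.3]
opening: 0.164
t 21.23 foot in bore frame mm x,y,z [-88.2   0.2  -0.1] tilt y,z mrad [-1.3  2.8]
F bore [ 8.7 -0.9 -0.8] q [-0.18  0.39 -0.48  2.21  1.12  0.9  -0.77] open 0.164
```

Still pressing lightly, at the same depth: open and retreat.

```bash
python3 -m pendant '[{"ax":0,"ay":0,"az":0,"dx":-0.1,"dy":0,"dz":0,"grip":0},{"ax":0,"ay":0,"az":0,"dx":0,"dy":0,"dz":0,"grip":0.6},{"ax":0,"ay":0,"az":0,"dx":0,"dy":0,"dz":0,"grip":0.6},{"ax":0,"ay":0,"az":0,"dx":0,"dy":0,"dz":0,"grip":0.6},{"ax":0,"ay":0,"az":0,"dx":0,"dy":0,"dz":0,"grip":0.6}]'
python3 -m pendant '[{"ax":0,"ay":0,"az":0,"dx":0,"dy":0,"dz":-1,"grip":0.6},{"ax":0,"ay":0,"az":0,"dx":0,"dy":0,"dz":-3,"grip":0.6},{"ax":0,"ay":0,"az":0,"dx":0,"dy":0,"dz":-3,"grip":0.6},{"ax":0,"ay":0,"az":0,"dx":0,"dy":0,"dz":-3,"grip":0.6},{"ax":0,"ay":0,"az":0,"dx":0,"dy":0,"dz":0,"grip":0.6}]'
python3 - <<'E'
from h import *
import pickle
where(); st=r.state(); c=vision.camera("wrist"); cv2.imwrite("pics/w12.png",c["img"][:,:,::-1]); pickle.dump((c,st),open("w12.pkl","wb"))
s=vision.camera("side"); cv2.imwrite("pics/s12.png",s["img"][:,:,::-1])
E
```

```text
time: 21.85
ee_pos: [0.5198, 0.0224, 0.1302]
ee_rot: [0.275, 0.387, 0.872, -0.122]
contact_force: [-0.1, -0.3, -0.2]
opening: 0.55
time: 22.48
ee_pos: [0.4815, 0.0666, 0.2142]
ee_rot: [0.276, 0.386, 0.872, -0.12]
contact_force: [0.2, 0.6, 0.0]
opening: 0.597
t 22.48 foot in bore frame mm x,y,z [-88.9   1.5 102.7] tilt y,z mrad [0.1 0.9]
F bore [-0.2  0.5  0.2] q [-0.22  0.23 -0.57  2.14  0.89  1.05 -0.61] open 0.597
```

View pics/w12.png

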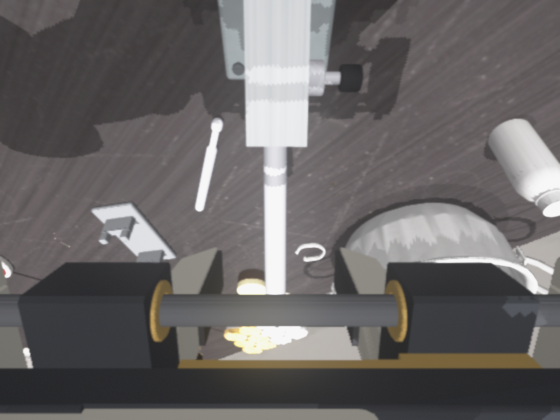

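View pics/s12.png

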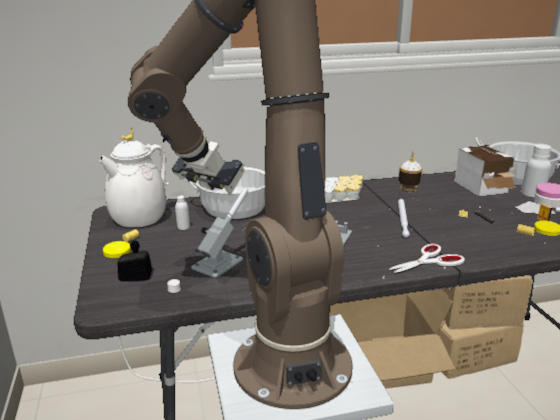

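```bash
python3 -m pendant '[{"ax":0,"ay":0,"az":0,"dx":2,"dy":0,"dz":-4,"grip":0.6},{"ax":0,"ay":0,"az":0,"dx":4,"dy":0,"dz":-2,"grip":0.6},{"ax":0,"ay":0,"az":0,"dx":4,"dy":0,"dz":0,"grip":0.6},{"ax":0,"ay":0,"az":0,"dx":0,"dy":0,"dz":0,"grip":0.6},{"ax":0,"ay":0,"az":0,"dx":0,"dy":0,"dz":0,"grip":0.6}]'
python3 - <<'E'
from h import *
st=r.state(); print(st["contact_force"],st["qpos"].round(2),st["qvel"].round(3)); c=vision.camera("wrist"); cv2.imwrite("pics/w13.png",c["img"][:,:,::-1])
for d in (-.002,0,.118,.122,.126): print(d,proj(c,MO+BX*d,st)[0].round(1))
print("face top edge",proj(c,MO+BZ*.019,st)[0])
s=vision.camera("side"); crop(s["img"],190,160,290,240,8,"pics/s13.png"); 
for d in (0,.122): print(d,(proj(s,MO+BX*d)[0]-[190,160])*8)
E
```

```text
time: 23.2
ee_pos: [0.4035, 0.1499, 0.2035]
ee_rot: [0.275, 0.387, 0.872, -0.123]
contact_force: [0.6, -0.1, 0.6]
opening: 0.6
[ 0.56349699 -0.09432912  0.60376597] [-0.42  0.27 -0.68  2.15  0.8   1.19 -0.84] [ 0.015 -0.014  0.005 -0.006 -0.003  0.001 -0.001]
-0.002 [279.8 245.7]
0 [279.8 247.7]
0.118 [279.4 356. ]
0.122 [279.4 359.3]
0.126 [279.4 362.6]
face top edge [279.81226135 256.31193481]
0 [293.28203161 501.71504197]
0.122 [461.01657868 224.48964874]
```

View pics/w13.png

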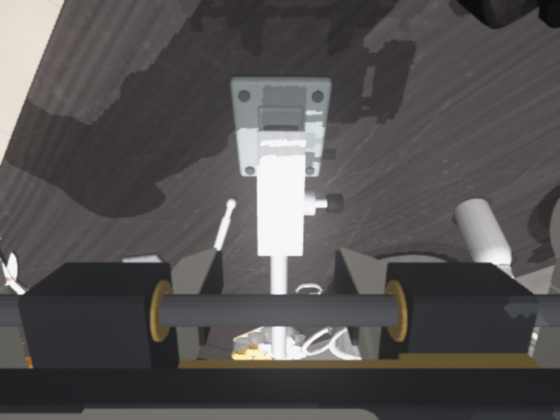

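View pics/s13.png

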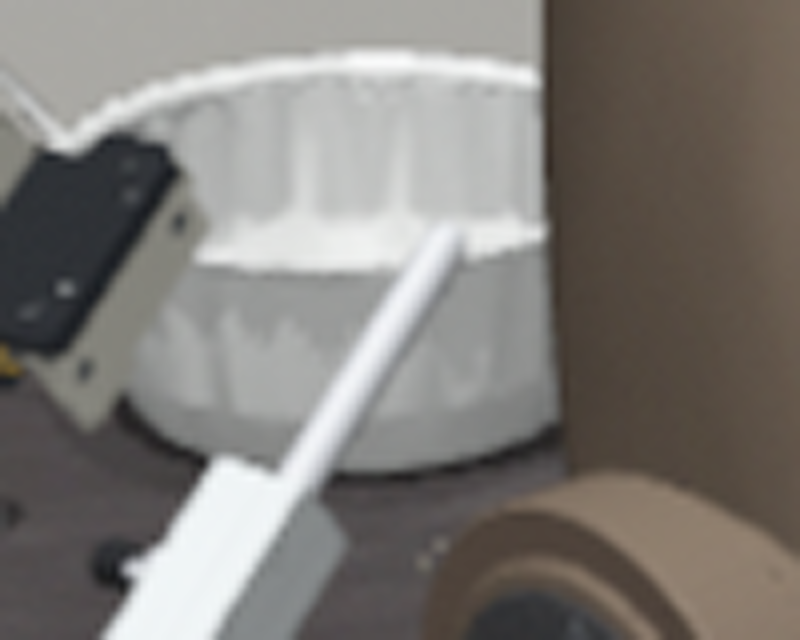

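```bash
python3 -c "
from cell import job
print(job.sign_off())"
```

```text
the job is handed in; nothing more can be done
None
```

I took the middle-sized draining arm from its rest and slid its foot down the bore past the plunger until it met the stop. I then let go, backed the gripper clear and handed the job in at about 23 s. The hand-in gave no verdict.

**Plunger:** I felt about 6 N of resistance with the foot 43 to 51 mm down. It fell away by about 60 to 64 mm, as it should when the plunger drops into the neck. I did not measure the plunger's travel directly.

**Stop:** the foot stopped at about 88 mm. I let go, gripped again and pressed to about 17 N to make sure this was the stop and not the plunger on the neck's shoulder. The foot did not advance, and no reading came near 30 N.

**After release:**
- In the side camera the nose sits within about 1 pixel (1 to 2 mm) of where an 88 mm depth puts it.
- The arm lies along the bore.
- The tool force reads about zero, with the gripper clear.
- I moved nothing near the flasks or jar. The last side pictures show both flasks in place, but I did not measure their positions or check the jar closely.

No check failed. The first move command was refused for missing values before anything moved, and one later move was cut short by the joint speed limit and corrected.

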